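# Put a punch away: push it home in its V-groove, lower the heavy lid, latch it

## Robot

A 7-joint arm with a two-finger parallel gripper is mounted at the origin on the work surface. World frame = base frame: x ahead of the robot, y to its left, z up, the work surface at z = 0. Lengths are in m, angles in rad, forces in N, time in s.
With the tool pointing down it reaches from about 0.425 to 0.875 m from the base axis. Payload 4.7 kg.
Tool frame: the origin (TCP) lies midway between the tips of the shut fingers; the grasp point (between the pads) lies 19 mm behind it; y points along the fingers, x is the direction in which the jaws open and shut, and the axes are right-handed (so a half turn about y gives the same grasp; the last joint's range is limited). The gripper opens to 87 mm and grips with 3 to 60 N. Pads are 19 mm wide; open, the fingers measure 117 mm over their backs; the gripper's body (75 mm by 190 mm) begins 51 mm behind the grasp point.
Start: joints at [-1.247, 0.321, -0.07, 1.45, 0.023, 1.371, -0.057], TCP at [0.198, 0.619, 0.223] pointing down, gripper open.
Joint ranges: [-2.86, 2.86], [-0.3, 2.09], [-1.38, 1.24], [0.06, 2.45], [-1.56, 4.7], [0.09, 2.05], [-2.69, 2.69]. Speed limits (rad/s): [2.57, 2.57, 3.14, 3.14, 3.14, 3.14, 3.14].

## Interface

Orientations are given as a unit quaternion [x, y, z, w].
In Python, from rig import get_state, capture, job_done gives the robot as it stands.
- The arm moves only by the tool carry_out, never from a script. Its argument "series" is a list that holds one entry, the list of rows, each a list of 7 numbers: the opening, from 0 (shut) to 1 (fully open), then the shift along the world's x, y, z in mm, then the turn, a rotation vector about the world's x, y, z in rad. In form: [[[fingers, tx, ty, tz, rx, ry, rz], ...]]. A call has 1 to 20 rows; each row is the pose to reach, as a shift and turn from the pose commanded when the call began; what a row does not reach only later rows make up. A row lasts 1/8 s, in which the tool goes at most 62.5 mm and 10.7 degrees, less where a joint would pass 70% of its speed; a pose out of reach is approached as far as the arm can. A call with a gripper value outside its range is refused whole. The fingers move at their own pace and stop on an object; "force" is the grip in N (left out, the last holds). Time passes only in rows, so rows that repeat a pose let the fingers close. It gives the time, the measured TCP pose, the force and the opening at its end, in the units of the state.
- get_state(): the state, without advancing time (a new reading comes with each control period).
- capture(name): name is "scene" or "top"; returns a dict with "frame" (480x640x3 uint8, blue, green, red), "fx", "fy", "cx", "cy" (pixels), "extrinsics" (4x4, takes a point from world to camera coordinates). Camera axes: x right, y down, z forward; pixel columns grow to the right and rows downward; lengths in m; the calibration is good to about 2 mm. A picture is of the moment at which its call begins. There is no depth.
- job_done(): hands the job in, once; it reports no verdict.
The state is a dict: "t": time; "qpos": joint angles; "joint_vel": joint speeds; "effort": joint torques, N m; "ee_pos": TCP position; "orientation": TCP orientation; "wrist_force": force on the tool from outside, world axes, zero at the start; "ft_torque": the same for the moment, N m; "opening": finger opening in m.
Only numpy, scipy, OpenCV 4.12 (cv2) and the standard library are available. Lean on these libraries where they do the work, as an engineer would, in place of code of your own. Each camera call takes 0.05 s, during which the arm holds its last target.

## Task

Put the punch away in its case: push it gently along the V-groove until it rests against the end stop, then tip the heavy lid over and lower it fully shut, carrying its weight all the way so that it does not drop or slam. Last, swing the latch arm round over the shut lid until it stops. Leave the other tools on the plate where they are.

Things in the scene. Friction and masses are not known exactly. Their poses are not given: they have to be found in the camera images.
- case: Fixed grey case block 140 mm long (x +-70), y -60 to +80, 75 mm high. Origin on the plate under the groove's centre line, mid-length. x: along the groove to the stop, away from the robot; y: left, to the lid hinge; z up. A 90 degree V-groove in its top, open at the near end, ends at an aluminium stop (face at x=57). Latch pillar: x 70-100, y +-20. The lid is a plate hinged on the left side.
- punch_center (a point): Centre of the bright steel punch lying loose in the V-groove, axis along case x, 60 mm above the plate. 130 mm long: 22 mm dia shank (93 mm), then a 12 mm dia nose (37 mm) pointing to the stop. About 0.3 kg, lightly oiled; sliding takes 1 to 3 N. Starts 20 to 42 mm short of the stop.
- punch_butt (a point): Centre of the punch's flat butt (near) end, 65 mm behind its centre; it sticks out of the case's near end face (case x = -70 mm). With the nose on the stop the butt is at case x = -73, still 3 mm proud of the case, so a pusher need not enter the groove.
- groove_stop (a point): Point on the near face of the end stop at the height of the punch's axis (case x = 57 mm, 60 mm above the plate); the nose tip touches it when the punch is home.
- lid (a joint): Lid angle, rad: 0 = shut flat on the case, 1.57 = upright, grows opening, limit 2.0. Starts open, leaning just past upright (1.64 to 1.82). About 1.1 kg. The stiff hinge holds it only within some 16 degrees of upright (1.3 to 1.85); nearer to shut it falls by its weight and slams unless carried from beneath (about 4 N at the free edge).
- lid_hinge (a point): Middle of the hinge line: case (0, 80, 77) mm; the line runs along case x in the plane of the lid's inner face. The lid has an end flange 22 mm deep at its near end (inner face at case x = -82, y -30 to 30 when shut), which closes the groove's open end and would land on a punch that is not home; when the lid is upright it sticks out to the right.
- lid_edge (a point): Middle of the lid's free edge, mid-thickness. Lid: plain aluminium plate 12 mm thick, 162 mm along the hinge (case x -88 to 74), 175 mm from hinge to free edge. Shut: underside 77, top 89 mm above the plate, free edge overhanging the case's right side by 35 mm. Open fingers can straddle the edge, one on each face. Site z: outer normal; y: from edge to hinge.
- latch (a joint): Angle of the latch arm, rad: 0 = arm points to case +y (clear of the lid), 1.57 = arm points to case -x, over the shut lid, against its end stop. Counter-clockwise from above is positive. Starts at -0.35 to 0.05 and stays where it is left; about 1 N at the pin moves it.
- latch_pivot (a point): Vertical pivot axis of the latch arm on the pillar beyond the case's far end: case (88, 0) mm, 95 mm above the plate (mid-thickness of the arm).
- latch_pin (a point): Middle of the upright steel pin (12 mm diameter, 26 mm tall, from 99 to 125 mm above the plate) near the arm's end, 45 mm from the pivot. The arm is 16 mm wide, 8 mm thick, underside 91 mm above the plate.
- bushing: Black oxide die bushing, ring 48 mm outside, 22 mm bore, 30 mm high, standing left of the case. Origin under its centre. Leave alone.
- height_block: Red anodized height block 30 x 30 x 50 mm, left of the case. Origin under its centre. Leave alone.
- v_block: Steel V-block 60 x 50 x 40 mm beyond the case. Origin under its centre. Leave alone.
- rack: Fixed slotted aluminium rack, 220 x 60 mm, with four upright steel punches, 117 mm high over all, far left. Origin under its centre.
There are look-alikes about, which are no part of the job. Of the things that look like the part that bears punch_center, the smallest one is meant.

How it is judged:
On the way, in this order (a step that is already met when the one before it is completed fails the run):
1. the punch lies in the groove with its nose against the stop (within 4 mm), the lid still open (x of punch_butt in the frame of case above -0.077 m and distance between punch_center and groove_stop below 0.071 m and value of joint lid above 1 rad), for 0.2 s.
2. the lid is fully shut (value of joint lid below 0.03 rad and x of punch_butt in the frame of case above -0.077 m), for 0.2 s.
3. the latch arm is swung over the shut lid (value of joint latch above 1.4 rad and value of joint lid below 0.03 rad), for 0.2 s.
At the end, for the whole second after the job is handed in: The punch is at rest in the V-groove with its nose within 4 mm of the stop, the lid is shut (under 0.03 rad) and the latch arm is over it (past 1.4 rad) (all of step 3 and x of punch_butt in the frame of case above -0.077 m and distance between punch_center and groove_stop below 0.071 m and linear speed of punch below 0.02 m/s); the robot touches nothing.
It fails at once if the lid is slammed: it closes faster than 1.2 rad/s (0.2 m/s at its edge) within the last 0.5 rad (value of joint lid below 0.5 rad and velocity of joint lid below -1.2 rad/s).
It fails at once if the punch is pushed harder than 35 N (contact force between the fingers and punch above 35 N).
It fails at once if a bystander is moved by more than 10 mm (distance of any of bushing, height_block, v_block from where it was at the start of the episode above 0.01 m).
It also fails if it takes over 72 s, if anything falls off the work surface, if the arm or the gripper's body presses on something with over 40 N, if the wrist force passes 120 N, or if a joint passes its speed limit or range.

## Working session

There is one attempt and no reset: what is moved stays moved. The work goes in short steps, Python scripts to look and compute and a tool call to move; the robot and the scene stay as the last step left them, time stands still between calls to the robot, and variables do not carry over. Pictures are saved under pics/ and viewed, and the job is handed in when it is done.

Besides the shell and the picture viewer there is one more tool, called after ">>>" as name(argument=value, ...), one argument or row to a line, values as JSON. carry_out: Moves the arm, as the interface text tells. Its arguments: {"type":"object","properties":{"series":{"type":"array"},"force":{"type":"number"}},"required":["series"]}

```bash
mkdir -p pics; ls
python3 - <<'E'
from rig import *
import cv2,numpy as np
s=get_state();print(s)
for n in("scene","top"):
    c=capture(n);cv2.imwrite(f"pics/{n}0.png",c["frame"]);print(n,c["fx"],c["fy"],c["cx"],c["cy"],np.array(c["extrinsics"]).round(4).tolist())
E
```

```text
pics
{'t': 0.0, 'qpos': array([-1.24689015,  0.32180515, -0.07008674,  1.45166493,  0.022607  ,
        1.37074985, -0.05688758]), 'joint_vel': array([ 0.00013082, -0.00030637, -0.00063185, -0.00067704, -0.00096466,
       -0.00151028,  0.00105724]), 'effort': array([-6.80310677e-04, -4.91279054e+01, -4.04174645e-01, -3.12531424e+01,
       -6.38913014e-02,  4.36424604e-02,  1.69667960e-04]), 'ee_pos': array([0.1980538 , 0.6185331 , 0.22147814]), 'orientation': array([ 0.57155763,  0.41638053, -0.41738756, -0.57073352]), 'wrist_force': array([ 0.13852616, -0.52608545, -0.32597568]), 'ft_torque': array([-0.02594547,  0.05379899, -0.02530179]), 'opening': 0.08689249803258733}
scene 501.6587927919361 501.6587927919361 329.79743343530157 227.84629381605743 [[-0.7694, 0.6387, 0.0067, 0.3685], [0.5382, 0.6539, -0.5317, -0.3286], [-0.344, -0.4055, -0.8469, 1.2803], [0.0, 0.0, 0.0, 1.0]]
top 522.5794716453921 522.5794716453921 320.5410884980226 234.76984086146547 [[-0.0177, -0.9998, 0.0001, 0.1178], [-0.9977, 0.0176, -0.0658, 0.5778], [0.0658, -0.0013, -0.9978, 1.181], [0.0, 0.0, 0.0, 1.0]]
```

View pics/scene0.png

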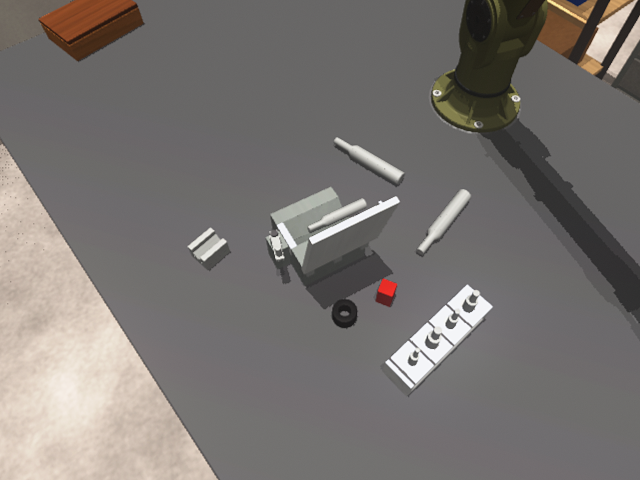

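View pics/top0.png

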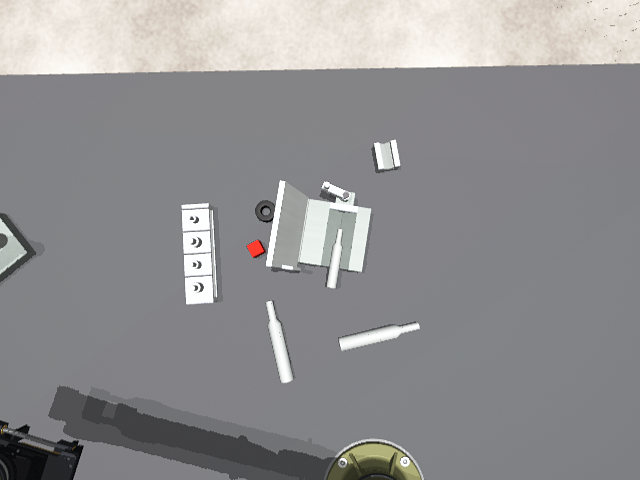

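The two views show the case with its open lid at top px (320,235), the punch in the groove at (334,260), and two larger loose look-alikes at (280,342) and (380,335). The latch is at (337,190). I'll zoom in next.

Run:
```python
import cv2
a=cv2.imread("pics/top0.png")[165:305,240:400];cv2.imwrite("pics/t0z.png",cv2.resize(a,None,fx=5,fy=5,interpolation=cv2.INTER_CUBIC)[:600])
cv2.imwrite("pics/t0z.png",cv2.resize(a,None,fx=4.2,fy=4.2,interpolation=cv2.INTER_CUBIC))
a=cv2.imread("pics/scene0.png")[175:295,255:415];cv2.imwrite("pics/s0z.png",cv2.resize(a,None,fx=5,fy=5,interpolation=cv2.INTER_CUBIC))
```

```text
(no output)
```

View pics/t0z.png

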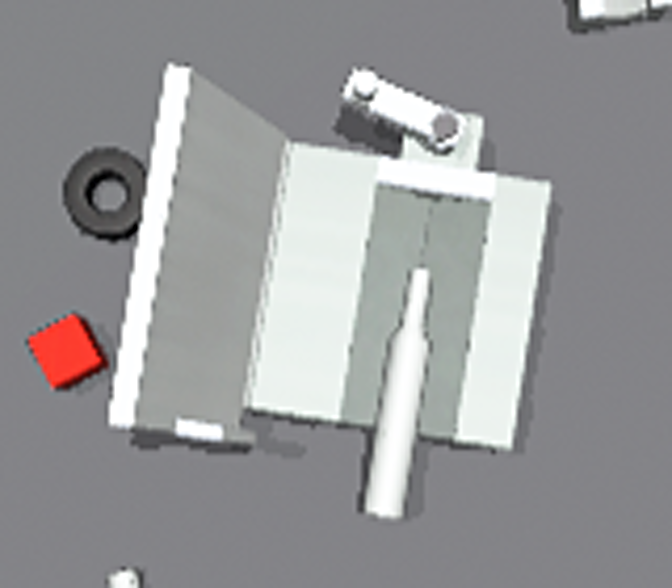

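View pics/s0z.png

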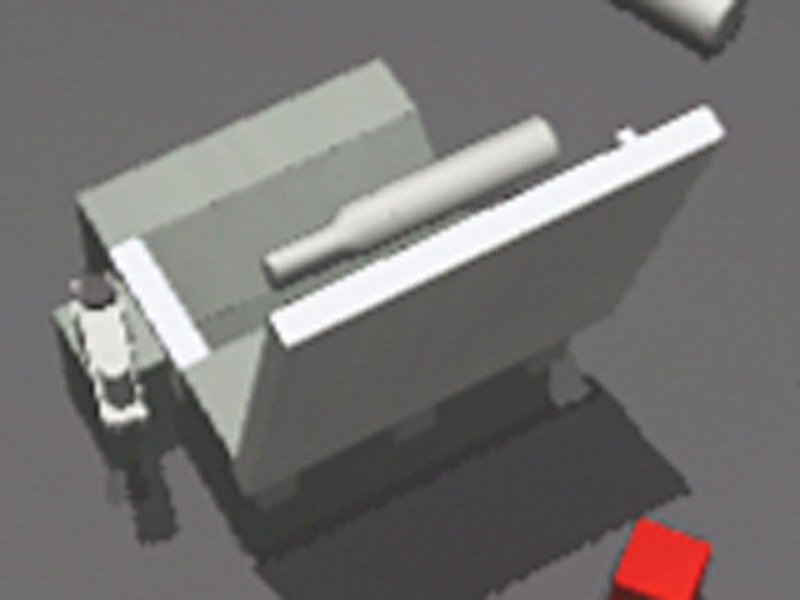

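```bash
cat > h.py <<'E'
import numpy as np
from scipy.optimize import least_squares
from rig import *
def cams():
    return {n:capture(n) for n in("top","scene")}
def proj(c,P):
    E=np.array(c["extrinsics"]);p=E[:3,:3]@P+E[:3,3];return np.array([c["fx"]*p[0]/p[2]+c["cx"],c["fy"]*p[1]/p[2]+c["cy"]])
def W(p,P):
    P=np.array(P)/1000;c,s=np.cos(p[2]),np.sin(p[2]);return np.array([p[0]+c*P[0]-s*P[1],p[1]+s*P[0]+c*P[1],P[2]])
def lid(a,x,r,t): # t: offset along outer normal
    return [x,80-r*np.cos(a)+t*np.sin(a),77+r*np.sin(a)+t*np.cos(a)]
E
cat > fit.py <<'E'
from h import *
C=cams()
T=lambda U,V:((U+.5)/4.2-.5+240,(V+.5)/4.2-.5+165)
S=lambda U,V:((U+.5)/5-.5+255,(V+.5)/5-.5+175)
obs=[("top",T(550,184),lambda p:[70,-60,75]),("top",T(512,450),lambda p:[-70,-60,75]),("top",T(247,407),lambda p:[-70,80,75]),
("top",T(168,64),lambda p:lid(p[3],74,175,12)),("top",T(190,67),lambda p:lid(p[3],74,175,0)),("top",T(108,425),lambda p:lid(p[3],-88,175,12)),("top",T(134,428),lambda p:lid(p[3],-88,175,0)),
("scene",S(77,200),lambda p:[70,-60,75]),("scene",S(380,58),lambda p:[-70,-60,75]),
("scene",S(288,347),lambda p:lid(p[3],74,175,12)),("scene",S(272,318),lambda p:lid(p[3],74,175,0)),("scene",S(723,130),lambda p:lid(p[3],-88,175,12)),("scene",S(708,103),lambda p:lid(p[3],-88,175,0)),
("top",T(364,84),lambda p:[88-45*np.sin(p[4]),45*np.cos(p[4]),125]),
("top",T(384,514),lambda p:[p[5]-65,0,60]),("top",T(421,269),lambda p:[p[5]+65,0,60]),("scene",S(275,270),lambda p:[p[5]+65,0,60]),("scene",S(545,138),lambda p:[p[5]-65,0,60])]
f=lambda p:np.concatenate([proj(C[n],W(p,g(p)))-uv for n,uv,g in obs])
r=least_squares(f,[.5,.1,-.1,1.7,-.2,-35],x_scale=[.1,.1,.1,.1,.1,10],loss="soft_l1")
p=r.x;print(p.round(4));print(f(p).reshape(-1,2).round(1).tolist())
np.save("p.npy",p)
for n,P in dict(butt=[p[5]-65,0,60],buttgoal=[-73,0,60],stop=[57,0,60],hinge=[0,80,77],edge=lid(p[3],0,175,6),pivot=[88,0,95],pin=[88-45*np.sin(p[4]),45*np.cos(p[4]),112]).items(): print(n,W(p,P).round(4))
E
python3 fit.py
```

```text
[  0.5744   0.068   -0.171    1.8029  -0.2297 -49.6137]
[[-0.1, -0.5], [-0.5, -0.7], [-0.8, -0.3], [-1.4, -0.1], [-0.6, -0.1], [-0.9, -0.6], [-1.0, -0.4], [-0.5, -1.6], [-0.2, -1.1], [0.1, -1.1], [-0.4, -1.9], [0.9, -0.5], [0.0, -1.2], [-0.3, -0.1], [-0.4, -0.1], [-0.4, 0.1], [-1.4, -1.0], [-0.0, -1.0]]
butt [0.4615 0.0875 0.06  ]
buttgoal [0.5025 0.0804 0.06  ]
stop [0.6306 0.0583 0.06  ]
hinge [0.588  0.1468 0.077 ]
edge [0.5959 0.1922 0.2459]
pivot [0.6611 0.053  0.095 ]
pin [0.6787 0.0945 0.112 ]
```

```bash
cat >> h.py <<'E'
from scipy.spatial.transform import Rotation as R
def goal(P,jaw,appr,yaw,s=None):
    """jaw, appr in case axes -> shift mm and rotvec from current measured pose (both jaw signs)"""
    s=s or get_state();q=R.from_quat(s["orientation"]);Z=R.from_euler("z",yaw)
    a=Z.apply(appr);a/=np.linalg.norm(a)
    for sg in(1,-1):
        j=sg*Z.apply(jaw);j-=a*(a@j);j/=np.linalg.norm(j)
        G=R.from_matrix(np.c_[j,a,np.cross(j,a)])
        print("shift",((P-s["ee_pos"])*1000).round(1),"rot",(G*q.inv()).as_rotvec().round(4),np.degrees((G*q.inv()).magnitude()).round(1))
E
python3 - <<'E'
from h import *
p=np.load("p.npy");s=get_state();print(R.from_quat(s["orientation"]).as_matrix().round(3))
goal(W(p,[-140,0,250]),[1,0,0],[0,0,-1],p[2])
goal(W(p,[-140,0,45]),[1,0,0],[0,0,-1],p[2])
E
```

```text
[[ 0.305 -0.    -0.952]
 [ 0.952 -0.001  0.305]
 [-0.001 -1.    -0.   ]]
shift [ 238.4 -526.9   28.1] rot [ 7.000e-04 -1.000e-03 -1.432e+00] 82.0
shift [ 238.4 -526.9   28.1] rot [1.1000e-03 7.0000e-04 1.7096e+00] 98.0
shift [ 238.4 -526.9 -176.9] rot [ 7.000e-04 -1.000e-03 -1.432e+00] 82.0
shift [ 238.4 -526.9 -176.9] rot [1.1000e-03 7.0000e-04 1.7096e+00] 98.0
```

>>> carry_out(
  series=[
    [[0,24,-53,28,0,0,-0.143],[0,48,-105,28,0,0,-0.286],[0,72,-158,28,0,0,-0.43],[0,95,-211,28,0,0,-0.573],[0,119,-264,28,0,0,-0.716],[0,143,-316,28,0,0,-0.859],[0,167,-369,28,0,0,-1.0],[0,191,-422,28,0,0,-1.146],[0,215,-474,28,0,0,-1.289],[0,238,-527,28,0,0,-1.432],[0,238,-527,-20,0,0,-1.432],[0,238,-527,-70,0,0,-1.432],[0,238,-527,-70,0,0,-1.432],[0,238,-527,-70,0,0,-1.432]],
  ],
  force=10,
)

```text
t: 1.95
ee_pos: [0.4372, 0.0925, 0.1543]
orientation: [-0.704, 0.06, -0.061, 0.705]
wrist_force: [-0.4, -1.1, 0.5]
opening: 0.0004
```

```bash
cat > look.py <<'E'
import sys,cv2
from h import *
k=sys.argv[1];x0,y0,w,h,z=map(float,sys.argv[3:8]);n=sys.argv[2]
c=capture(n);a=c["frame"][int(y0):int(y0+h),int(x0):int(x0+w)]
cv2.imwrite(f"pics/{k}.png",cv2.resize(a,None,fx=z,fy=z,interpolation=cv2.INTER_CUBIC))
s=get_state();print(s["t"],s["ee_pos"].round(4),s["wrist_force"].round(2),s["qpos"].round(2),s["opening"])
E
python3 look.py s1 scene 240 120 220 160 3.6; python3 look.py t1 top 240 165 180 140 4.2
python3 -c "
from h import *
p=np.load('p.npy');goal(W(p,[-140,0,45]),[1,0,0],[0,0,-1],p[2])"
```

```text
2.0 [0.4377 0.0927 0.1548] [-0.71 -0.68  0.43] [-0.73 -0.09  0.45  2.03  0.04  1.18 -0.47] 0.0004933463833133848
2.05 [0.4378 0.0928 0.1549] [-0.28 -0.32  1.18] [-0.73 -0.09  0.45  2.03  0.04  1.18 -0.47] 0.00043374013331542267
shift [  -1.3   -0.9 -109.9] rot [-0.0015  0.0037 -0.0005] 0.2
shift [  -1.3   -0.9 -109.9] rot [-5.8000e-03 -2.3000e-03  3.1411e+00] 180.0
```

View pics/s1.png

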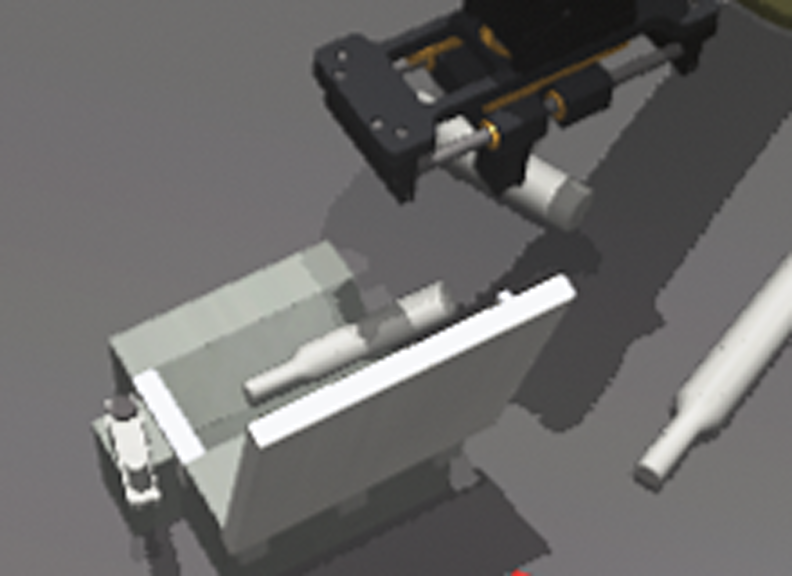

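View pics/t1.png

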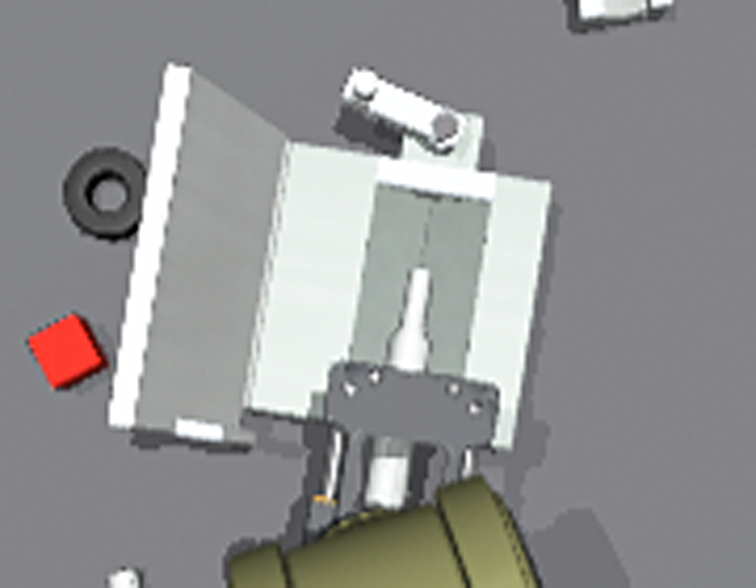

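The gripper sits behind the butt with its jaw axis along the groove, and the lid and flange are clear of the body. I'll descend to push height.

>>> carry_out(
  series=[
    [[0,-1,-1,-40,0,0,0],[0,-1,-1,-80,0,0,0],[0,-1,-1,-109,0,0,0],[0,-1,-1,-109,0,0,0],[0,-1,-1,-109,0,0,0]],
  ],
)

```text
t: 2.68
ee_pos: [0.4369, 0.0917, 0.0455]
orientation: [-0.704, 0.059, -0.061, 0.705]
wrist_force: [0.5, 0.0, 1.0]
opening: 0.0003
```

```bash
python3 look.py s2 scene 240 120 220 160 3.6
python3 -c "
from h import *
p=np.load('p.npy');goal(W(p,[-140,0,45]),[1,0,0],[0,0,-1],p[2])"
```

```text
2.725 [0.437  0.0918 0.0456] [0.03 0.07 0.3 ] [-0.72  0.06  0.47  2.15 -0.03  0.94 -0.4 ] 0.00037597165772715584
shift [-0.5  0.  -0.6] rot [-0.0015  0.0035 -0.0003] 0.2
shift [-0.5  0.  -0.6] rot [-5.5000e-03 -2.4000e-03  3.1413e+00] 180.0
```

View pics/s2.png

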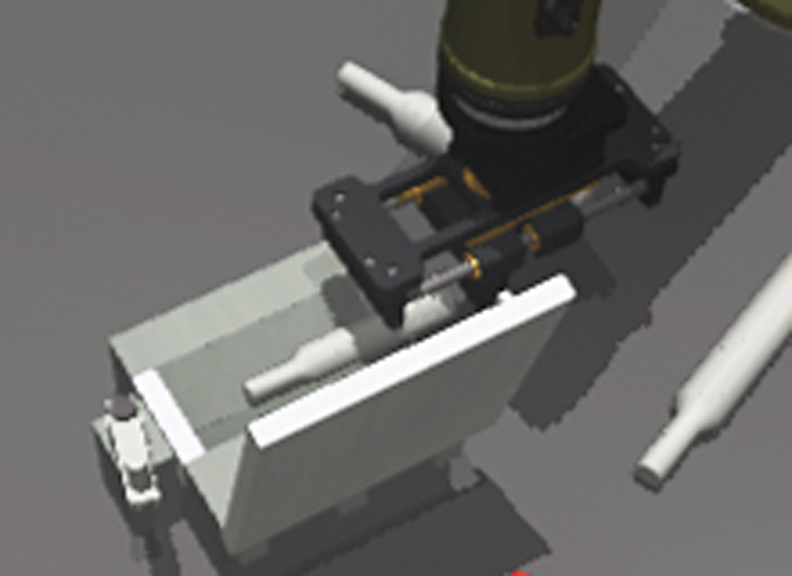

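The gripper is now behind the butt and clear. Starting a slow push.

>>> carry_out(
  series=[
    [[0,4,-0.7,0,0,0,0],[0,8,-1.4,0,0,0,0],[0,11,-1.9,0,0,0,0],[0,14,-2.4,0,0,0,0],[0,17,-2.9,0,0,0,0],[0,20,-3.4,0,0,0,0],[0,23,-4,0,0,0,0],[0,26,-4.5,0,0,0,0],[0,29,-5,0,0,0,0],[0,32,-5.5,0,0,0,0],[0,35,-6,0,0,0,0],[0,38,-6.5,0,0,0,0],[0,41,-7,0,0,0,0],[0,43,-7.4,0,0,0,0],[0,43,-7.4,0,0,0,0]],
  ],
)

```text
t: 4.6
ee_pos: [0.4786, 0.0836, 0.0436]
orientation: [0.705, -0.06, 0.061, -0.704]
wrist_force: [-2.1, 1.0, 0.2]
opening: 0.0003
```

```bash
python3 look.py s3 scene 240 150 160 120 5; python3 look.py t3 top 240 165 180 140 4.2
```

```text
4.65 [0.4786 0.0836 0.0437] [-1.72 -0.   -0.07] [-0.68  0.15  0.49  2.06 -0.09  0.94 -0.32] 0.0005345552986477935
4.7 [0.4786 0.0836 0.0437] [-0.66 -1.36  0.36] [-0.68  0.15  0.49  2.06 -0.09  0.94 -0.32] 0.0003630918189006776
```

View pics/s3.png

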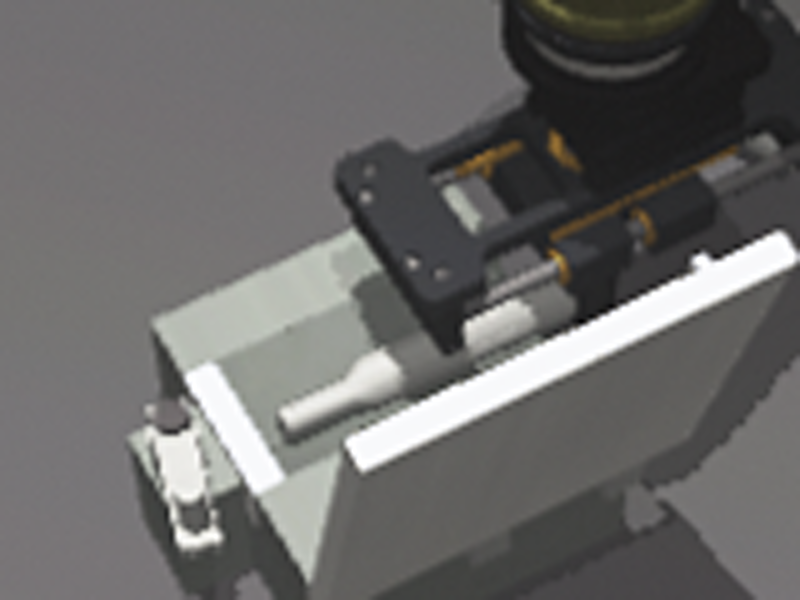

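View pics/t3.png

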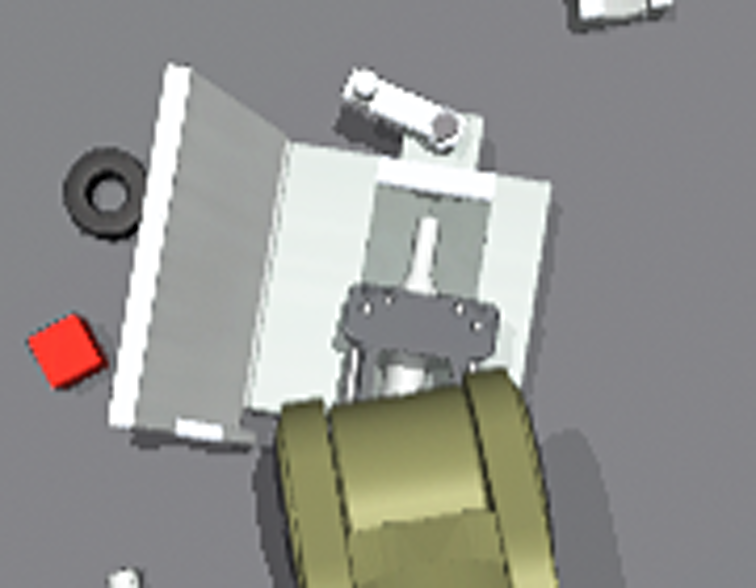

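The nose has moved about 26 mm, so about 15 mm remain.

>>> carry_out(
  series=[
    [[0,3,-0.5,0,0,0,0],[0,6,-1,0,0,0,0],[0,9,-1.5,0,0,0,0],[0,11,-1.9,0,0,0,0],[0,13,-2.2,0,0,0,0],[0,14,-2.4,0,0,0,0],[0,14,-2.4,0,0,0,0]],
  ],
)

```text
t: 5.58
ee_pos: [0.4924, 0.0812, 0.0436]
orientation: [0.705, -0.06, 0.061, -0.704]
wrist_force: [-1.9, 1.3, 0.8]
opening: 0.0005
```

```bash
python3 look.py s4 scene 240 150 160 120 5; python3 look.py t4 top 300 175 100 80 7
```

```text
5.625 [0.4924 0.0812 0.0436] [-0.93  0.36  1.5 ] [-0.67  0.18  0.49  2.03 -0.1   0.95 -0.3 ] 0.0004707509618448708
5.675 [0.4924 0.0812 0.0436] [-2.09  0.49  0.46] [-0.67  0.18  0.49  2.03 -0.1   0.95 -0.3 ] 0.0007072315659645954
```

View pics/s4.png

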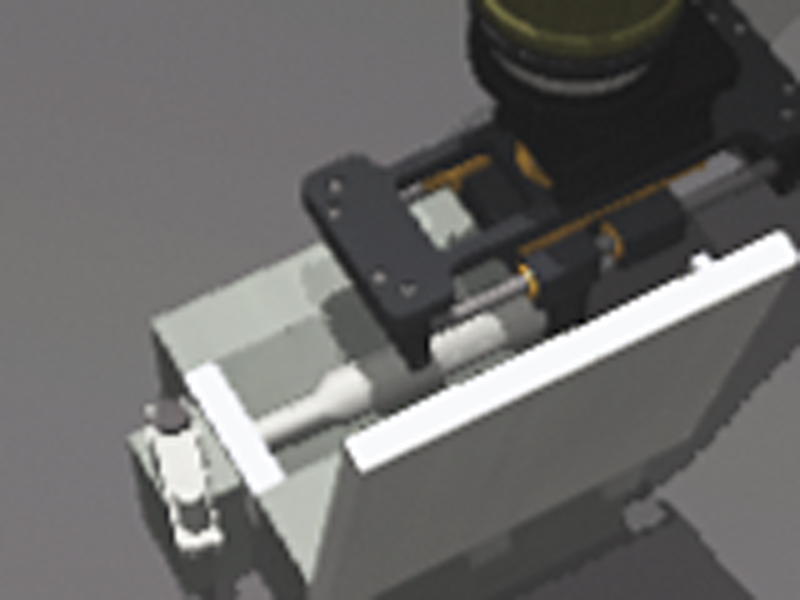

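View pics/t4.png

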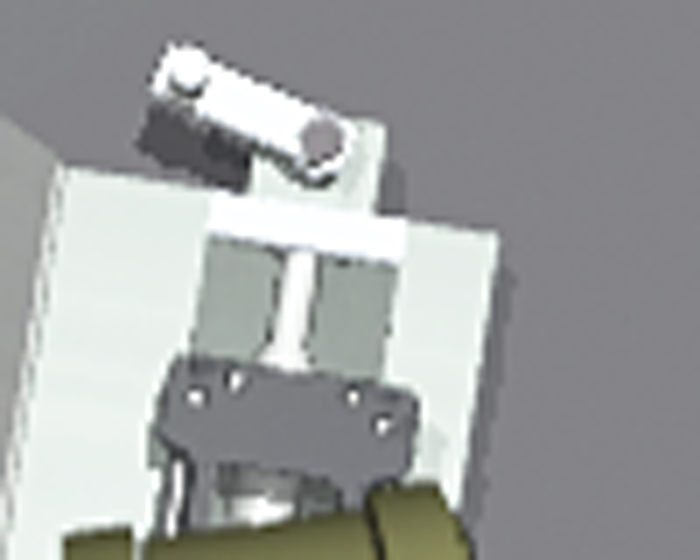

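Nose is nearly at the stop (about 1–2 mm away). I'll finish with small steps.

>>> carry_out(
  series=[
    [[0,1,-0.2,0,0,0,0],[0,2,-0.35,0,0,0,0],[0,2,-0.35,0,0,0,0]],
  ],
)

```text
t: 6.05
ee_pos: [0.4927, 0.0811, 0.0434]
orientation: [0.705, -0.061, 0.059, -0.704]
wrist_force: [-6.3, -0.3, 4.6]
opening: 0.0005
```

>>> carry_out(
  series=[
    [[0,1,-0.2,0,0,0,0],[0,2,-0.35,0,0,0,0],[0,2,-0.35,0,0,0,0]],
  ],
)

```text
t: 6.42
ee_pos: [0.4928, 0.0812, 0.0433]
orientation: [0.705, -0.063, 0.058, -0.705]
wrist_force: [-12.6, 0.9, 9.8]
opening: 0.0006
```

TCP is no longer advancing and the force is rising, so the punch is home. I'll back off, lift and check.

>>> carry_out(
  series=[
    [[0,-6,1,0,0,0,0],[0,-18,3,0,0,0,0],[0,-30,5,0,0,0,0],[0,-30,5,50,0,0,0],[0,-30,5,105,0,0,0],[0,-30,5,165,0,0,0],[0,-20,5,220,0,0,0],[0,0,0,265,0,0,0],[0,0,0,265,0,0,0]],
  ],
)

```text
t: 7.55
ee_pos: [0.4986, 0.0803, 0.3123]
orientation: [-0.704, 0.058, -0.064, 0.705]
wrist_force: [0.5, 0.5, -0.6]
opening: 0.0003
```

```bash
python3 look.py s5 scene 240 150 160 120 5; python3 look.py t5 top 240 165 180 140 4.2
python3 -c "
from h import *
p=np.load('p.npy')
for x in(0,-20):
  goal(W(p,lid(p[3],x,210,6)),[0,1,0],[0,0,-1],p[2])
  P=lid(p[3],x,210,6);
  goal(W(p,P),[0,1,0],[0,np.cos(p[3]),-np.sin(p[3])],p[2])"
```

```text
7.6 [0.4969 0.0805 0.3098] [ 0.6   0.45 -0.13] [-0.72 -0.04  0.5   1.68  0.02  1.49 -0.4 ] 0.000262417777202103
7.65 [0.4958 0.0806 0.3082] [-0.74  0.26 -0.58] [-0.72 -0.04  0.5   1.69  0.02  1.49 -0.4 ] 0.0003493241971881197
shift [101.5 119.6 -28.2] rot [-1.0000e-04 -1.0000e-04  1.5709e+00] 90.0
shift [101.5 119.6 -28.2] rot [-1.0000e-04  1.0000e-04 -1.5707e+00] 90.0
shift [101.5 119.6 -28.2] rot [-0.1486  0.2105  1.5632] 90.8
shift [101.5 119.6 -28.2] rot [-0.2106 -0.1485 -1.563 ] 90.8
shift [ 81.8 123.  -28.2] rot [-1.0000e-04 -1.0000e-04  1.5709e+00] 90.0
shift [ 81.8 123.  -28.2] rot [-1.0000e-04  1.0000e-04 -1.5707e+00] 90.0
shift [ 81.8 123.  -28.2] rot [-0.1486  0.2105  1.5632] 90.8
shift [ 81.8 123.  -28.2] rot [-0.2106 -0.1485 -1.563 ] 90.8
```

View pics/s5.png

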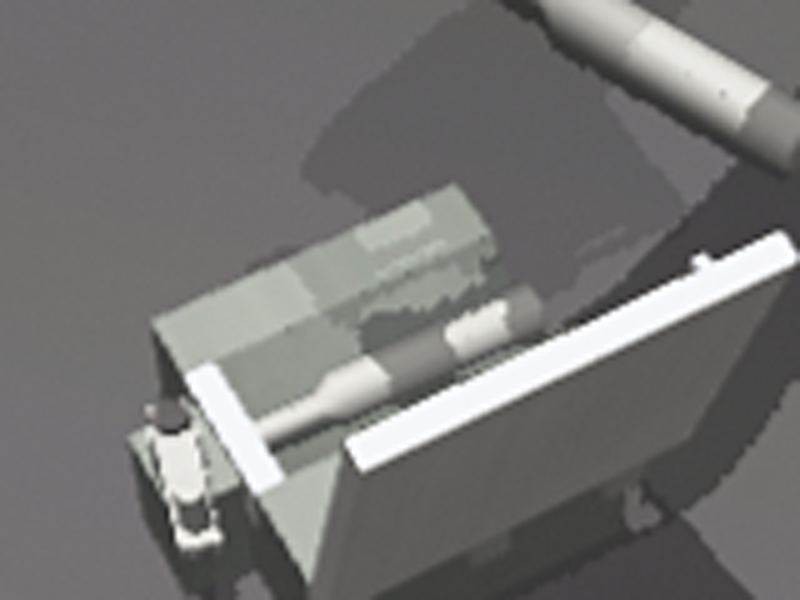

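View pics/t5.png

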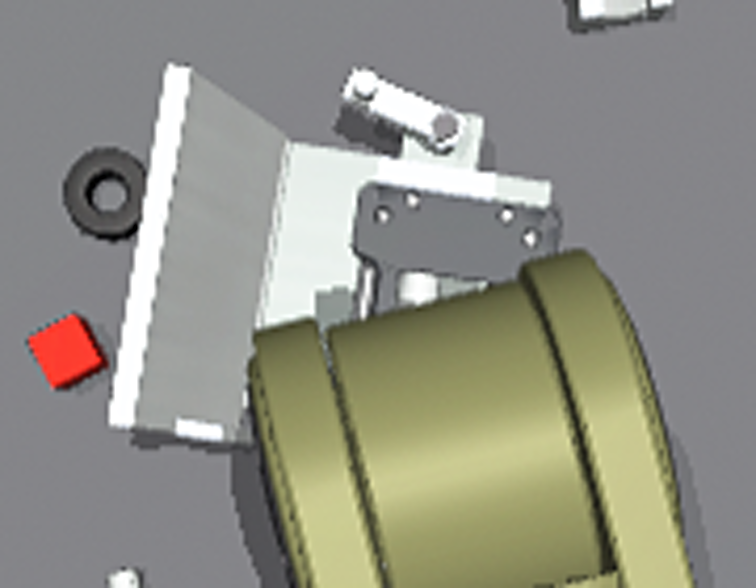

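The punch's nose is on the stop, and the lid hasn't moved. Next I'll yaw the gripper to lid orientation, then test in free space whether the needed tilt is reachable.

>>> carry_out(
  series=[
    [[0.4,0,0,5,0,0,0.175],[0.4,0,0,10,0,0,0.35],[0.4,0,0,15,0,0,0.525],[0.4,0,0,20,0,0,0.7],[0.4,0,0,25,0,0,0.875],[0.4,0,0,30,0,0,1.05],[0.4,0,0,30,0,0,1.225],[0.4,0,0,30,0,0,1.4],[0.4,0,0,30,0,0,1.571],[0.4,0,0,30,0,0,1.571]],
  ],
)

```text
t: 8.9
ee_pos: [0.495, 0.0807, 0.3369]
orientation: [-0.541, -0.454, 0.456, 0.542]
wrist_force: [0.2, -0.0, -0.0]
opening: 0.0345
```

>>> carry_out(
  series=[
    [[0.4,8,-20,-10,0.172,-0.03,0],[0.4,17,-40,-20,0.345,-0.06,0],[0.4,26,-60,-40,0.517,-0.089,0],[0.4,34,-80,-60,0.69,-0.119,0],[0.4,42,-100,-80,0.862,-0.149,0],[0.4,42,-110,-90,0.985,-0.17,0],[0.4,42,-110,-90,0.985,-0.17,0],[0.4,42,-110,-90,0.985,-0.17,0]],
  ],
)

```text
t: 9.9
ee_pos: [0.5383, -0.0287, 0.2491]
orientation: [-0.256, -0.659, 0.141, 0.693]
wrist_force: [-0.1, 0.9, 0.6]
opening: 0.035
```

```bash
python3 look.py s6 scene 200 80 260 200 3
python3 -c "
from h import *
p=np.load('p.npy');q=R.from_quat(get_state()['orientation']);print((R.from_euler('z',-p[2])*q).as_matrix().round(3))"
```

```text
9.95 [ 0.5385 -0.0282  0.2501] [-0.26 -0.71  0.25] [-0.19  0.43  0.93  1.8  -1.11  1.81  2.35] 0.034717399343980895
[[-0.002 -0.001 -1.   ]
 [ 0.541  0.841 -0.002]
 [ 0.841 -0.541 -0.001]]
```

View pics/s6.png

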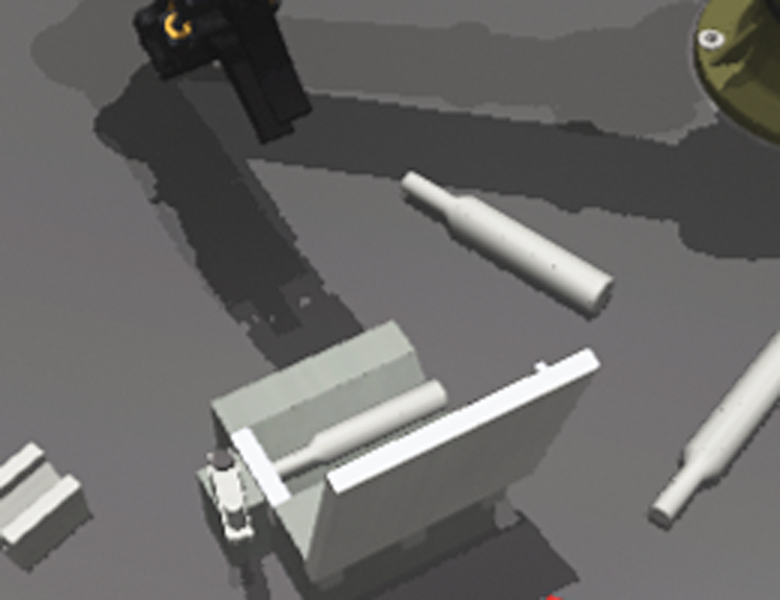

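Free-space tilt of 57° works, but joint 7 is close to its limit. I'll make a half turn about the tool axis for a better margin, then test the final pose.

>>> carry_out(
  series=[
    [[0.3,0,0,0,0.025,0.145,-0.094],[0.3,0,0,0,0.05,0.29,-0.189],[0.3,0,0,0,0.075,0.435,-0.284],[0.3,0,0,0,0.1,0.58,-0.379],[0.3,0,0,0,0.125,0.725,-0.473],[0.3,0,0,0,0.15,0.87,-0.568],[0.3,0,0,0,0.175,1.016,-0.663],[0.3,0,0,0,0.2,1.161,-0.757],[0.3,0,0,0,0.225,1.306,-0.852],[0.3,0,0,0,0.25,1.451,-0.947],[0.3,0,0,0,0.275,1.596,-1.042],[0.3,0,0,0,0.3,1.741,-1.136],[0.3,0,0,0,0.325,1.886,-1.231],[0.3,0,0,0,0.35,2.031,-1.326],[0.3,0,0,0,0.375,2.176,-1.42],[0.3,0,0,0,0.4,2.322,-1.515],[0.3,0,0,0,0.425,2.467,-1.61],[0.3,0,0,0,0.45,2.6,-1.695]],
  ],
)

```text
t: 12.2
ee_pos: [0.5387, -0.0272, 0.2511]
orientation: [-0.141, 0.691, -0.255, 0.661]
wrist_force: [0.5, 0.6, 0.5]
opening: 0.0259
```

```bash
cat >> h.py <<'E'
def carry(p,al,th,w=26.,s=15.,x=-10.):
    a=np.array([0,np.sin(th),-np.cos(th)]);j=np.array([0,-np.cos(th),-np.sin(th)])
    return W(p,np.array(lid(al,x,175,0))+s*a-(w/2)*j),j,a
E
python3 -c "
from h import *
p=np.load('p.npy');s=get_state();q=R.from_quat(s['orientation']);print(s['qpos'].round(2),(R.from_euler('z',-p[2])*q).as_matrix().round(3))
P,j,a=carry(p,0,np.radians(50),34.7,10);print(P)
goal(P+np.array([-.007,-.04,0]),j,a,p[2])
P,j,a=carry(p,p[3],np.pi/2-p[3],26,-10)
goal(P,j,a,p[2])
"
```

```text
[-0.36  0.58  1.2   1.8  -1.23  1.96 -0.72] [[ 0.005 -0.001  1.   ]
 [-0.539  0.842  0.004]
 [-0.842 -0.539  0.004]]
[ 0.55159858 -0.00537787  0.08386299]
shift [   5.9  -18.2 -167.2] rot [-0.126   0.0256 -0.0041] 7.4
shift [   5.9  -18.2 -167.2] rot [-0.4289 -2.4902  1.8574] 179.7
shift [ 48.9 230.1   2.9] rot [-1.2151  0.211  -0.0058] 70.7
shift [ 48.9 230.1   2.9] rot [-0.2038 -1.1588  2.9075] 179.7
```

>>> carry_out(
  series=[
    [[0.4,0,-30,-30,-0.06,0.012,0],[0.4,2,-40,-70,-0.126,0.026,-0.004],[0.4,4,-40,-110,-0.126,0.026,-0.004],[0.4,6,-40,-145,-0.126,0.026,-0.004],[0.4,6,-30,-167,-0.126,0.026,-0.004],[0.4,6,-22,-167,-0.126,0.026,-0.004],[0.4,6,-22,-167,-0.126,0.026,-0.004]],
  ],
)

```text
t: 13.08
ee_pos: [0.5449, -0.05, 0.0834]
orientation: [-0.184, 0.682, -0.298, 0.643]
wrist_force: [0.0, -0.5, 1.0]
opening: 0.0346
```

```bash
python3 look.py s7 scene 200 80 260 200 3; python3 look.py t7 top 240 165 180 140 4.2
python3 -c "
from h import *
p=np.load('p.npy');s=get_state();q=R.from_quat(s['orientation']);print((R.from_euler('z',-p[2])*q).as_matrix().round(3))"
```

```text
13.125 [ 0.5449 -0.0508  0.0834] [-0.36 -0.94 -0.36] [-0.29  0.79  1.09  1.86 -1.28  1.79 -0.51] 0.03472140010017699
13.175 [ 0.5449 -0.0513  0.0832] [-0.33  0.33 -0.25] [-0.29  0.79  1.09  1.86 -1.28  1.79 -0.51] 0.035026067951612366
[[ 0.002  0.002  1.   ]
 [-0.644  0.765 -0.   ]
 [-0.765 -0.644  0.003]]
```

View pics/s7.png

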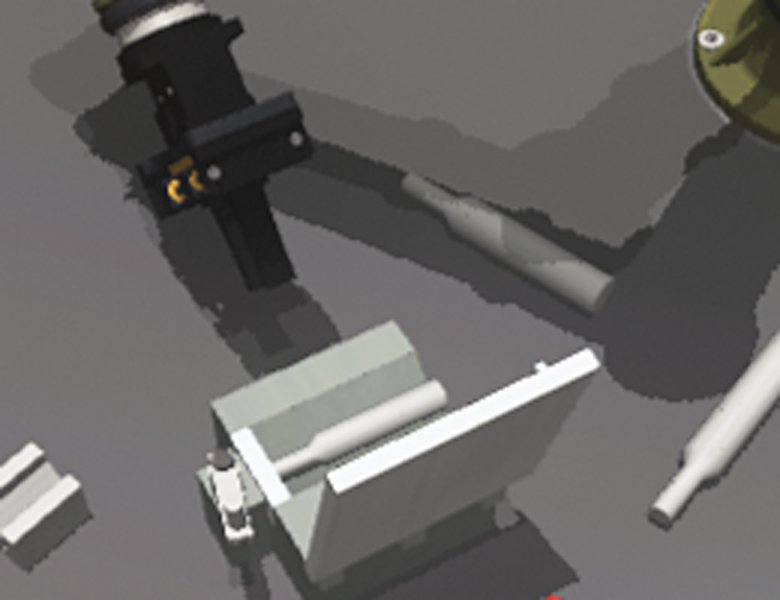

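View pics/t7.png

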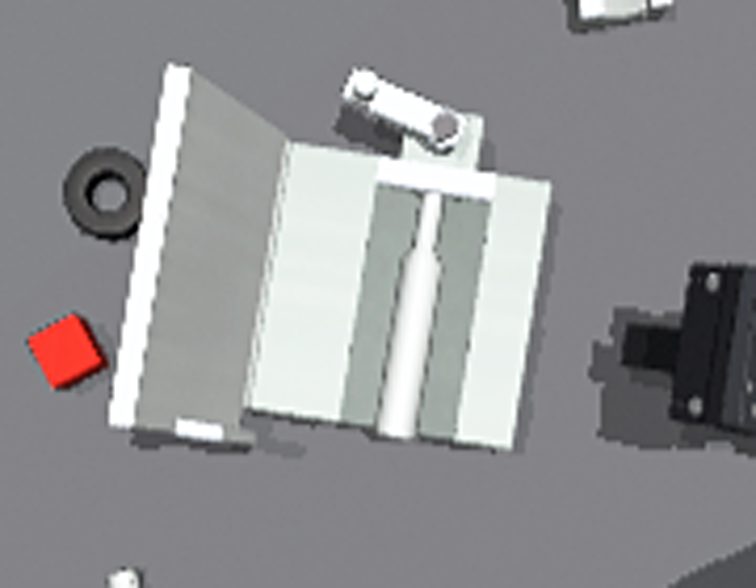

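The tilted end pose is reachable with joint margin. The punch's nose is on the stop and the lid is still open. Moving to above the lid's edge next.

```bash
python3 -c "
from h import *
p=np.load('p.npy')
for s in (-35,15):
  P,j,a=carry(p,p[3],np.pi/2-p[3],26,s)
  P+=W([0,0,p[2]],1000*np.array([0,np.sin(p[3]),np.cos(p[3])])*-.007*-1)*0
  # centre lid between pads: shift inner by (w-12)/2 = 7mm
  P2=P+W([0,0,p[2]],-j*-7.0*-1*-1)*0
  c=W(p,np.array(lid(p[3],-10,175,6))+s*a); print(P,c); goal(c,j,a,p[2])
"
```

```text
[0.58854841 0.20859683 0.27837915] [0.5873892  0.20188388 0.27998925]
shift [ 42.5 253.2 196.8] rot [-1.0868  0.191  -0.0015] 63.2
shift [ 42.5 253.2 196.8] rot [-0.1731 -0.9717  2.9818] 180.0
[0.5865914  0.19726386 0.22971979] [0.58543218 0.1905509  0.23132988]
shift [ 40.6 241.9 148.1] rot [-1.0868  0.191  -0.0015] 63.2
shift [ 40.6 241.9 148.1] rot [-0.1731 -0.9717  2.9818] 180.0
```

>>> carry_out(
  series=[
    [[0.5,0,0,60,0,0,0],[0.5,0,0,120,0,0,0],[0.5,0,0,180,0,0,0],[0.5,5,20,225,-0.17,0.03,0],[0.5,10,50,235,-0.34,0.06,0],[0.5,16,90,235,-0.51,0.09,0],[0.5,23,130,235,-0.68,0.119,0],[0.5,30,170,235,-0.85,0.149,0],[0.5,36,210,235,-1.0,0.176,0],[0.5,42,250,225,-1.087,0.191,0],[0.5,42,253,210,-1.087,0.191,0],[0.5,42,253,210,-1.087,0.191,0]],
  ],
)

```text
t: 14.68
ee_pos: [0.5857, 0.2007, 0.291]
orientation: [0.515, -0.485, 0.59, -0.388]
wrist_force: [-0.1, -0.6, 0.6]
opening: 0.0435
```

```bash
python3 look.py s8 scene 230 100 220 160 3.6
python3 -c "
from h import *
p=np.load('p.npy')
a=p[3];th=np.pi/2-a
for s in (-35,15):
  P,j,ap=carry(p,a,th,26,s)
  c=W(p,np.array(lid(a,-10,175,6))+s*ap);goal(c,j,ap,p[2])
"
```

```text
14.725 [0.5862 0.1992 0.2923] [ 0.37 -1.14  0.57] [-1.22  0.51  1.1   1.35 -0.23  1.63 -1.91] 0.043755008951875014
shift [  1.2   2.7 -12.3] rot [ 0.0002 -0.0009  0.0048] 0.3
shift [  1.2   2.7 -12.3] rot [-0.1258 -0.711  -3.0529] 179.7
shift [ -0.8  -8.7 -61. ] rot [ 0.0002 -0.0009  0.0048] 0.3
shift [ -0.8  -8.7 -61. ] rot [-0.1258 -0.711  -3.0529] 179.7
```

View pics/s8.png

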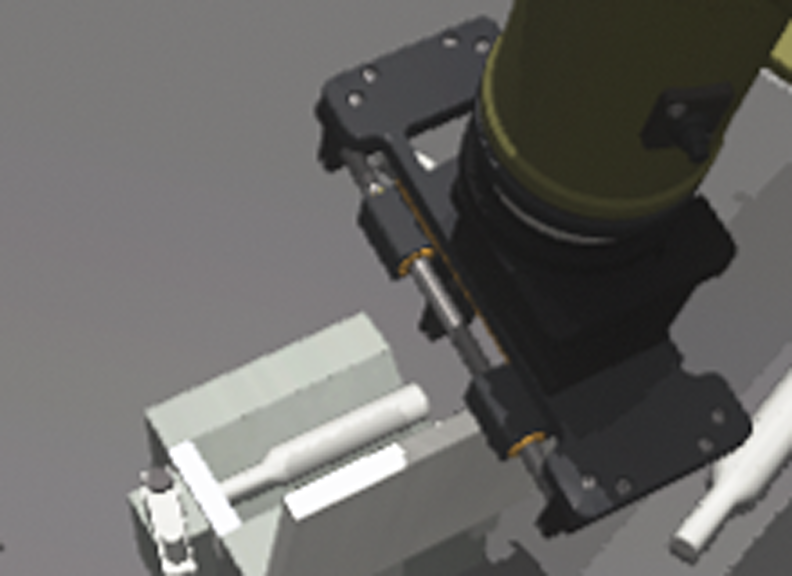

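>>> carry_out(
  series=[
    [[0.5,1,1,-15,0,0,0],[0.5,0,-3,-30,0,0,0],[0.5,0,-6,-45,0,0,0],[0.5,-1,-8.5,-60,0,0,0],[0.3,-1,-8.5,-60,0,0,0],[0.3,-1,-8.5,-60,0,0,0],[0.3,-1,-8.5,-60,0,0,0]],
  ],
)

```text
t: 15.6
ee_pos: [0.5856, 0.1933, 0.2322]
orientation: [0.515, -0.485, 0.59, -0.389]
wrist_force: [0.3, -1.2, 0.0]
opening: 0.0277
```

```bash
python3 look.py s9 scene 230 100 220 160 3.6;python3 look.py t9 top 240 165 180 140 4.2
cat > plan.py <<'E'
from h import *
p=np.load('p.npy')
import sys
def plan(al,th,w,s,ref):
    # rows relative to ref state (pos, R)
    pos,q=ref
    Z=R.from_euler('z',p[2])
    P,j,a=carry(p,al,th,w,s)
    A=Z.apply(a);J=Z.apply(j)
    best=None
    for sg in(1,-1):
        G=R.from_matrix(np.c_[sg*J,A,np.cross(sg*J,A)])*q.inv()
        if best is None or G.magnitude()<best.magnitude(): best=G
    d=(P-pos)*1000;r=best.as_rotvec()
    return [round(w/87,3)]+d.round(1).tolist()+r.round(3).tolist()
E
python3 - <<'E'
from plan import *
s=get_state();ref=(s["ee_pos"],R.from_quat(s["orientation"]))
for al in np.arange(1.80,1.0,-0.05): print(round(al,2),plan(al,np.pi/2-al,26,15,ref))
E
```

```text
15.65 [0.5856 0.1933 0.2321] [ 0.43  0.32 -0.71] [-1.23  0.53  1.09  1.45 -0.25  1.51 -1.9 ] 0.027320244110332636
15.7 [0.5855 0.1932 0.2321] [ 0.53 -0.83 -0.07] [-1.23  0.53  1.09  1.45 -0.25  1.51 -1.9 ] 0.026812088450278104
1.8 [0.299, 1.0, 3.6, -2.2, 0.003, -0.001, 0.001]
1.75 [0.299, -0.3, -4.0, 0.1, 0.052, -0.009, 0.001]
1.7 [0.299, -1.6, -11.7, 1.9, 0.101, -0.018, 0.001]
1.65 [0.299, -3.0, -19.5, 3.4, 0.15, -0.027, 0.001]
1.6 [0.299, -4.3, -27.3, 4.5, 0.2, -0.035, 0.001]
1.55 [0.299, -5.7, -35.2, 5.2, 0.249, -0.044, 0.001]
1.5 [0.299, -7.0, -43.1, 5.5, 0.298, -0.052, 0.001]
1.45 [0.299, -8.4, -51.0, 5.3, 0.347, -0.061, 0.001]
1.4 [0.299, -9.8, -58.9, 4.8, 0.397, -0.069, 0.001]
1.35 [0.299, -11.1, -66.7, 3.9, 0.446, -0.078, 0.001]
1.3 [0.299, -12.5, -74.5, 2.6, 0.495, -0.086, 0.001]
1.25 [0.299, -13.8, -82.3, 0.9, 0.544, -0.095, 0.001]
1.2 [0.299, -15.1, -89.9, -1.2, 0.594, -0.103, 0.001]
1.15 [0.299, -16.4, -97.4, -3.7, 0.643, -0.112, 0.001]
1.1 [0.299, -17.7, -104.8, -6.6, 0.692, -0.12, 0.001]
1.05 [0.299, -18.9, -112.0, -9.8, 0.742, -0.129, 0.001]
```

View pics/s9.png

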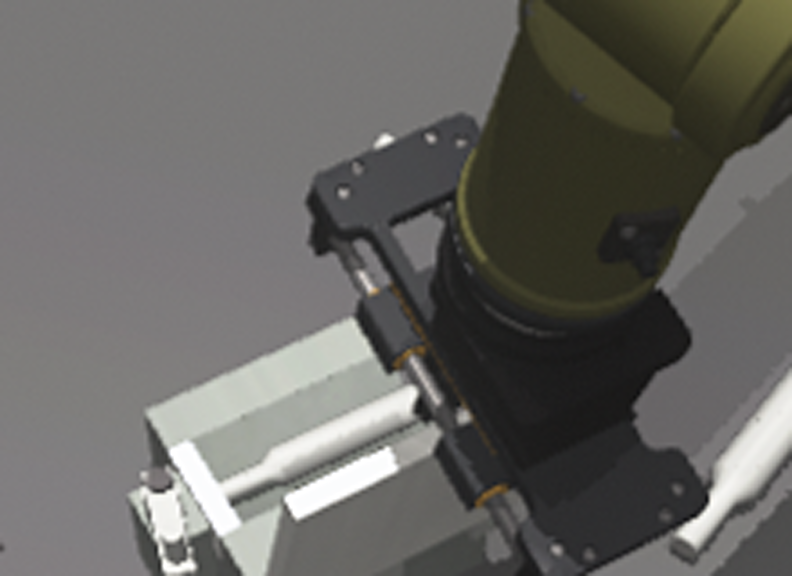

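View pics/t9.png

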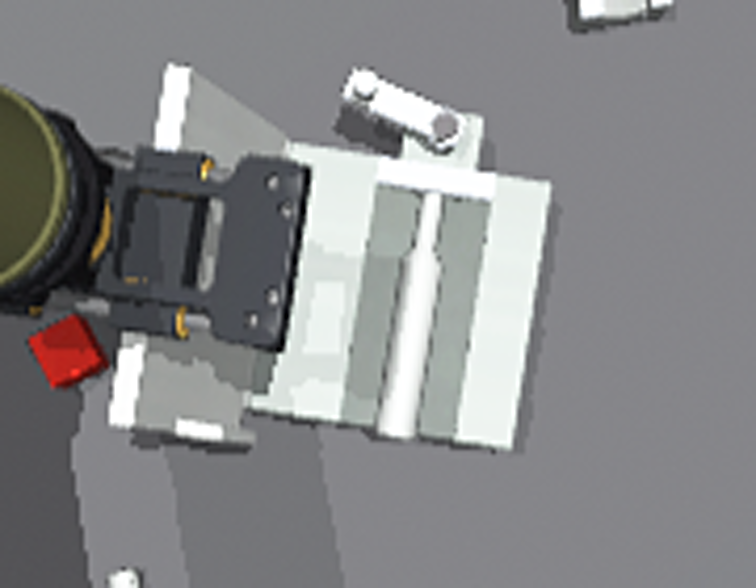

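The lid edge sits between the fingers with no contact force. Tipping the lid over now.

>>> carry_out(
  series=[
    [[0.3,1,3.6,-2,0,0,0],[0.3,0,-4,0,0.052,-0.009,0],[0.3,-1.6,-11.7,1.9,0.101,-0.018,0],[0.3,-3,-19.5,3.4,0.15,-0.027,0],[0.3,-4.3,-27.3,4.5,0.2,-0.035,0],[0.3,-5.7,-35.2,5.2,0.249,-0.044,0],[0.3,-7,-43.1,5.5,0.298,-0.052,0],[0.3,-8.4,-51,5.3,0.347,-0.061,0],[0.3,-9.8,-58.9,4.8,0.397,-0.069,0],[0.3,-9.8,-58.9,4.8,0.397,-0.069,0]],
  ],
)

```text
t: 16.95
ee_pos: [0.5753, 0.1306, 0.2366]
orientation: [-0.406, 0.579, -0.501, 0.498]
wrist_force: [0.2, 0.1, 0.7]
opening: 0.026
```

```bash
python3 look.py t10 top 240 165 180 140 4.2
python3 - <<'E'
from plan import *
s=get_state();ref=(s["ee_pos"],R.from_quat(s["orientation"]))
for al in np.arange(1.4,0.7,-0.05): print(round(al,2),plan(al,min(np.pi/2-al,.87),26,15,ref))
E
```

```text
17.0 [0.5756 0.132  0.2367] [-0.02 -0.03  0.06] [-1.12  0.24  1.11  1.67 -0.4   1.34 -1.68] 0.02599808027359212
1.4 [0.299, 0.2, 2.3, 0.2, 0.0, -0.001, 0.004]
1.35 [0.299, -1.2, -5.5, -0.7, 0.049, -0.01, 0.004]
1.3 [0.299, -2.5, -13.3, -2.0, 0.099, -0.018, 0.004]
1.25 [0.299, -3.9, -21.1, -3.7, 0.148, -0.027, 0.004]
1.2 [0.299, -5.2, -28.7, -5.8, 0.197, -0.035, 0.004]
1.15 [0.299, -6.5, -36.2, -8.3, 0.246, -0.044, 0.004]
1.1 [0.299, -7.8, -43.6, -11.2, 0.296, -0.053, 0.004]
1.05 [0.299, -9.0, -50.8, -14.4, 0.345, -0.061, 0.004]
1.0 [0.299, -10.2, -57.9, -18.0, 0.394, -0.07, 0.004]
0.95 [0.299, -11.4, -64.8, -22.0, 0.443, -0.078, 0.004]
0.9 [0.299, -12.6, -71.5, -26.3, 0.493, -0.087, 0.003]
0.85 [0.299, -13.7, -77.9, -30.9, 0.542, -0.096, 0.003]
0.8 [0.299, -14.8, -84.2, -35.8, 0.591, -0.104, 0.003]
0.75 [0.299, -15.8, -90.1, -41.1, 0.64, -0.113, 0.003]
```

View pics/t10.png

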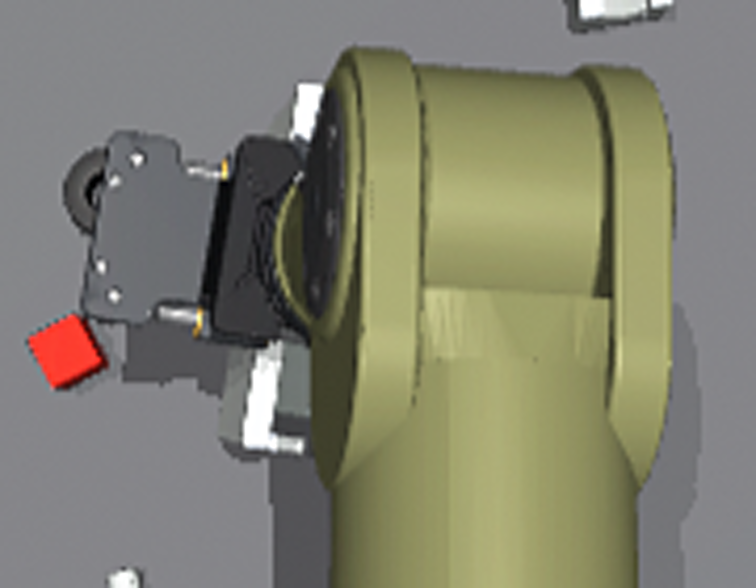

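The lid is tipped to about 1.45 rad and follows the fingers. Carrying on with the gripper turning in step with the lid.

>>> carry_out(
  series=[
    [[0.3,-1.4,-7.8,-0.9,0.049,-0.009,0],[0.3,-2.7,-15.6,-2.2,0.098,-0.017,0],[0.3,-4.1,-23.4,-3.9,0.148,-0.026,0],[0.3,-5.4,-31,-6,0.197,-0.034,0],[0.3,-6.7,-38.5,-8.5,0.246,-0.043,0],[0.3,-8,-45.9,-11.4,0.296,-0.052,0],[0.3,-9.2,-53.1,-14.6,0.345,-0.06,0],[0.3,-10.4,-60.2,-18.2,0.394,-0.069,0],[0.3,-11.6,-67.1,-22.2,0.443,-0.077,0],[0.3,-12.8,-73.8,-26.5,0.493,-0.086,0],[0.3,-13.9,-80.2,-31.1,0.542,-0.095,0],[0.3,-15,-86.5,-36,0.591,-0.103,0],[0.3,-16,-92.4,-41.3,0.64,-0.112,0],[0.3,-16,-92.4,-41.3,0.64,-0.112,0]],
  ],
)

```text
t: 18.75
ee_pos: [0.5588, 0.0394, 0.1922]
orientation: [-0.203, 0.679, -0.317, 0.631]
wrist_force: [-1.4, -4.1, -4.8]
opening: 0.0263
```

```bash
python3 look.py s11 scene 200 80 260 200 3; python3 look.py t11 top 240 165 180 140 4.2
python3 - <<'E'
from plan import *
s=get_state();ref=(s["ee_pos"],R.from_quat(s["orientation"]))
print((R.from_euler('z',-p[2])*ref[1]).as_matrix().round(3))
for al in np.r_[.75,np.arange(.72,-0.05,-0.03)]: print(round(al,2),plan(al,.87,26 if al==.75 else 34.7,15 if al==.75 else 12,ref))
E
```

```text
18.8 [0.5588 0.0399 0.1928] [-1.76 -3.61 -4.77] [-0.48  0.39  1.01  1.87 -1.06  1.56 -0.89] 0.02584459334785665
18.85 [0.5589 0.0405 0.1935] [-1.75 -3.45 -3.35] [-0.48  0.39  1.01  1.87 -1.06  1.56 -0.89] 0.026096289378643223
[[-0.002 -0.001  1.   ]
 [-0.686  0.728 -0.001]
 [-0.728 -0.686 -0.002]]
0.75 [0.299, 0.8, 1.4, 3.0, 0.054, -0.011, 0.001]
0.72 [0.399, 0.3, -1.6, 4.4, 0.054, -0.011, 0.001]
0.69 [0.399, -0.3, -4.9, 0.4, 0.054, -0.011, 0.001]
0.66 [0.399, -0.8, -8.1, -3.7, 0.054, -0.011, 0.001]
0.63 [0.399, -1.3, -11.2, -7.9, 0.054, -0.011, 0.001]
0.6 [0.399, -1.9, -14.2, -12.2, 0.054, -0.011, 0.001]
0.57 [0.399, -2.4, -17.1, -16.5, 0.054, -0.011, 0.001]
0.54 [0.399, -2.8, -19.8, -21.0, 0.054, -0.011, 0.001]
0.51 [0.399, -3.3, -22.4, -25.6, 0.054, -0.011, 0.001]
0.48 [0.399, -3.7, -24.9, -30.2, 0.054, -0.011, 0.001]
0.45 [0.399, -4.1, -27.2, -34.9, 0.054, -0.011, 0.001]
0.42 [0.399, -4.5, -29.4, -39.6, 0.054, -0.011, 0.001]
0.39 [0.399, -4.8, -31.4, -44.4, 0.054, -0.011, 0.001]
0.36 [0.399, -5.2, -33.3, -49.3, 0.054, -0.011, 0.001]
0.33 [0.399, -5.5, -35.0, -54.3, 0.054, -0.011, 0.001]
0.3 [0.399, -5.7, -36.7, -59.3, 0.054, -0.011, 0.001]
0.27 [0.399, -6.0, -38.1, -64.3, 0.054, -0.011, 0.001]
0.24 [0.399, -6.2, -39.4, -69.4, 0.054, -0.011, 0.001]
0.21 [0.399, -6.4, -40.6, -74.5, 0.054, -0.011, 0.001]
0.18 [0.399, -6.6, -41.6, -79.7, 0.054, -0.011, 0.001]
0.15 [0.399, -6.7, -42.4, -84.8, 0.054, -0.011, 0.001]
0.12 [0.399, -6.8, -43.1, -90.0, 0.054, -0.011, 0.001]
0.09 [0.399, -6.9, -43.7, -95.3, 0.054, -0.011, 0.001]
0.06 [0.399, -7.0, -44.0, -100.5, 0.054, -0.011, 0.001]
0.03 [0.399, -7.1, -44.3, -105.7, 0.054, -0.011, 0.001]
-0.0 [0.399, -7.1, -44.4, -111.0, 0.054, -0.011, 0.001]
-0.03 [0.399, -7.1, -44.3, -116.2, 0.054, -0.011, 0.001]
```

View pics/s11.png

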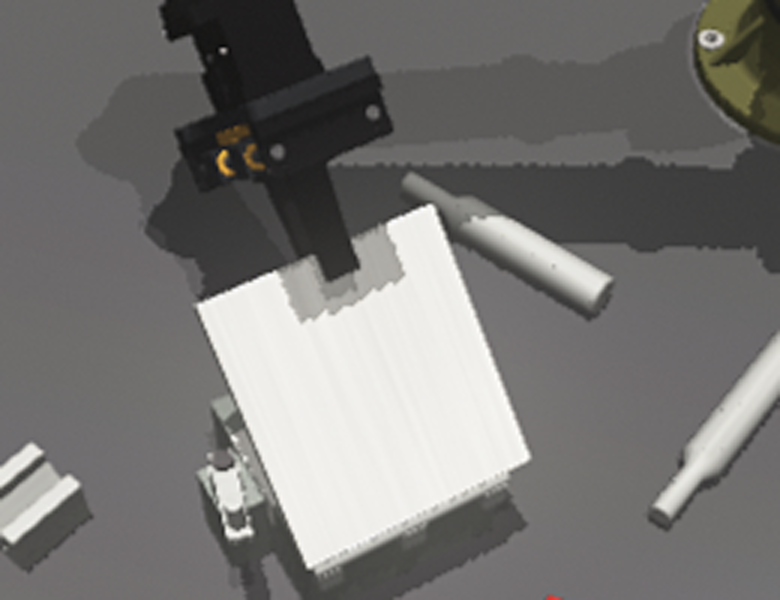

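View pics/t11.png

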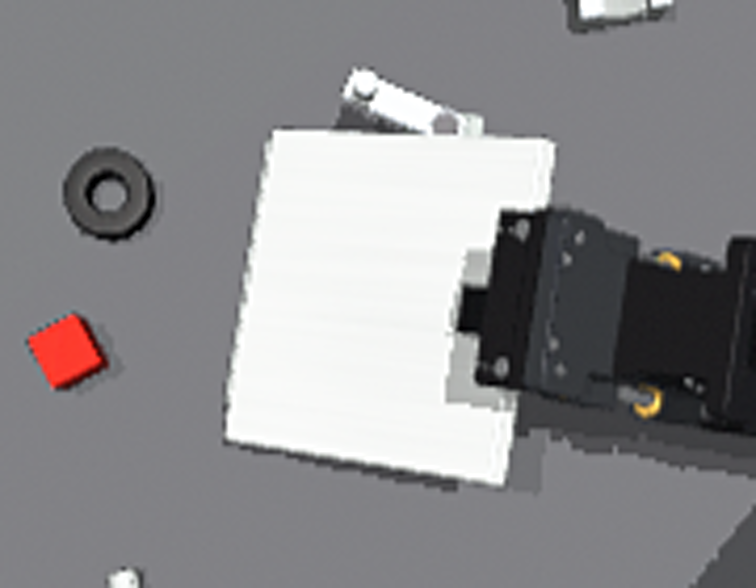

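The fingers are carrying the lid at about 0.75 rad with about 6 N. I'll keep lowering at a near-constant tilt and open the jaws slightly so the flat lid will fit between them.

>>> carry_out(
  series=[
    [[0.33,-0.5,-3,1.4,0.02,-0.003,0],[0.36,-1.1,-6.3,-2.6,0.04,-0.007,0],[0.4,-1.6,-9.5,-6.7,0.05,-0.009,0],[0.4,-2.1,-12.6,-10.9,0.05,-0.009,0],[0.4,-2.7,-15.6,-15.2,0.05,-0.009,0],[0.4,-3.2,-18.5,-19.5,0.05,-0.009,0],[0.4,-3.6,-21.2,-24,0.05,-0.009,0],[0.4,-4.1,-23.8,-28.6,0.05,-0.009,0],[0.4,-4.5,-26.3,-33.2,0.05,-0.009,0],[0.4,-4.9,-28.6,-37.9,0.05,-0.009,0],[0.4,-5.3,-30.8,-42.6,0.05,-0.009,0],[0.4,-5.6,-32.8,-47.4,0.05,-0.009,0],[0.4,-6,-34.7,-52.3,0.05,-0.009,0],[0.4,-6.3,-36.4,-57.3,0.05,-0.009,0],[0.4,-6.5,-38.1,-62.3,0.05,-0.009,0],[0.4,-6.5,-38.1,-62.3,0.05,-0.009,0],[0.4,-6.5,-38.1,-62.3,0.05,-0.009,0]],
  ],
)

```text
t: 20.98
ee_pos: [0.5527, 0.0034, 0.132]
orientation: [-0.185, 0.683, -0.299, 0.641]
wrist_force: [0.4, -0.4, -7.1]
opening: 0.035
```

```bash
python3 look.py s12 scene 200 80 260 200 3
python3 - <<'E'
from plan import *
s=get_state();ref=(s["ee_pos"],R.from_quat(s["orientation"]))
print((R.from_euler('z',-p[2])*ref[1]).as_matrix().round(3))
for al in [.3,.0]: print(round(al,2),plan(al,.87,34.7,12,ref))
E
```

```text
21.025 [0.5527 0.0034 0.1321] [ 0.34 -0.06 -7.06] [-0.31  0.54  0.95  1.89 -1.15  1.62 -0.69] 0.03466111411986627
[[-0.001  0.     1.   ]
 [-0.645  0.764 -0.001]
 [-0.764 -0.645 -0.   ]]
0.3 [0.399, 0.5, 0.4, 2.1, 0.0, -0.0, 0.001]
0.0 [0.399, -0.9, -7.3, -49.6, 0.0, -0.0, 0.001]
```

View pics/s12.png

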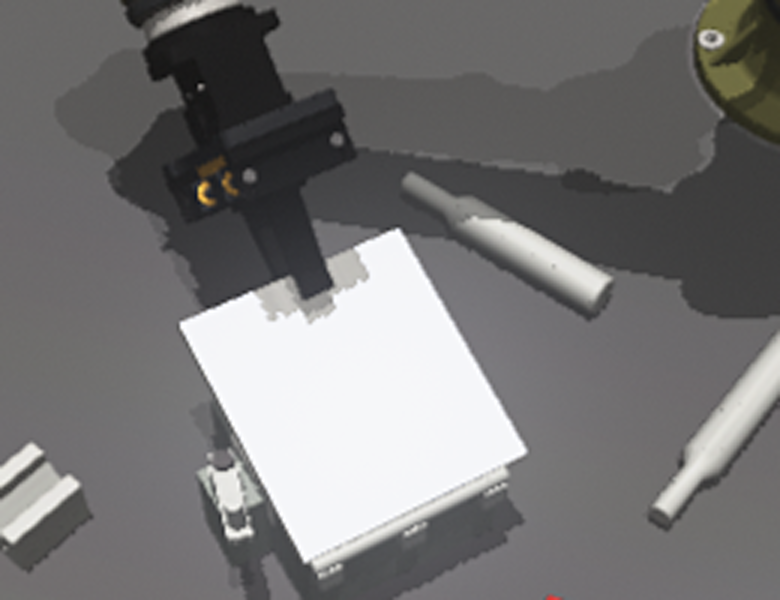

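>>> carry_out(
  series=[
    [[0.4,-0.3,-1.4,-5,0,0,0],[0.4,-0.5,-2.7,-10.1,0,0,0],[0.4,-0.7,-3.9,-15.2,0,0,0],[0.4,-0.9,-4.9,-20.4,0,0,0],[0.4,-1,-5.7,-25.5,0,0,0],[0.4,-1.1,-6.4,-30.7,0,0,0],[0.4,-1.2,-7,-35,0,0,0],[0.4,-1.3,-7.3,-39,0,0,0],[0.4,-1.4,-7.6,-43,0,0,0],[0.4,-1.4,-7.6,-46,0,0,0],[0.4,-1.4,-7.6,-49,0,0,0],[0.4,-1.4,-7.6,-51.5,0,0,0],[0.4,-1.4,-7.6,-51.5,0,0,0],[0.4,-1.4,-7.6,-51.5,0,0,0]],
  ],
)

```text
t: 22.78
ee_pos: [0.5518, -0.0039, 0.0818]
orientation: [-0.184, 0.682, -0.298, 0.641]
wrist_force: [-0.0, 0.1, 0.9]
opening: 0.0349
```

```bash
python3 look.py s13 scene 200 80 260 200 3; python3 look.py t13 top 240 165 180 140 4.2
python3 - <<'E'
from plan import *
s=get_state();ref=(s["ee_pos"],R.from_quat(s["orientation"]))
for al in [.0]: print(round(al,2),plan(al,.87,34.7,12,ref))
c=capture("scene");t=capture("top")
for cc,z,o in((c,3,(200,80)),(t,4.2,(240,165))):
  for a in (0,.05):
    print([((proj(cc,W(p,lid(a,x,r,12)))+.5-np.array(o))*z).round(0).tolist() for x,r in((74,175),(-88,175),(-88,0))])
E
```

```text
22.825 [ 0.5517 -0.0039  0.0817] [ 0.05  0.09 -0.58] [-0.26  0.63  0.9   1.9  -1.2   1.6  -0.6 ] 0.03491009173893145
22.875 [ 0.5517 -0.0039  0.0816] [ 0.02 -0.3   0.76] [-0.26  0.63  0.9   1.9  -1.2   1.6  -0.6 ] 0.03504641316323859
0.0 [0.399, 0.2, 0.0, 0.9, -0.001, 0.001, 0.0]
[[179.0, 353.0], [390.0, 259.0], [526.0, 445.0]]
[[178.0, 346.0], [391.0, 252.0], [526.0, 445.0]]
[[621.0, 182.0], [575.0, 493.0], [237.0, 441.0]]
[[621.0, 180.0], [575.0, 493.0], [236.0, 441.0]]
```

View pics/s13.png

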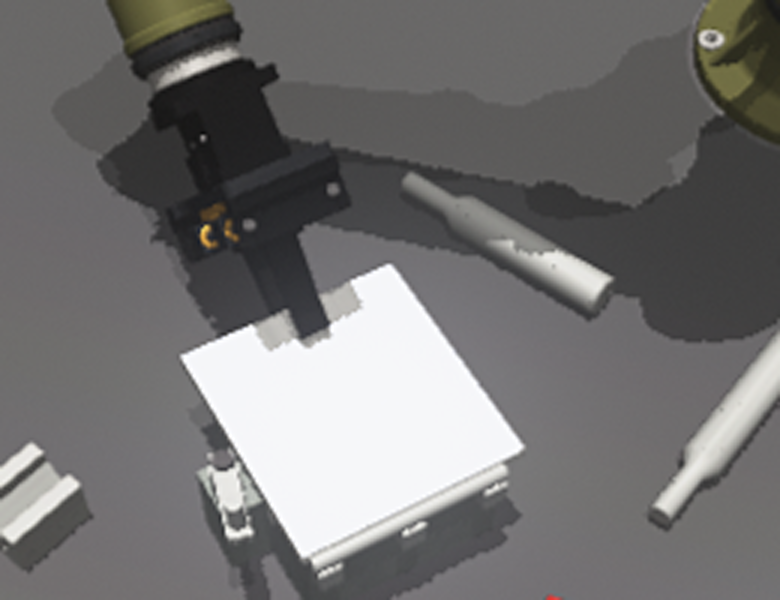

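View pics/t13.png

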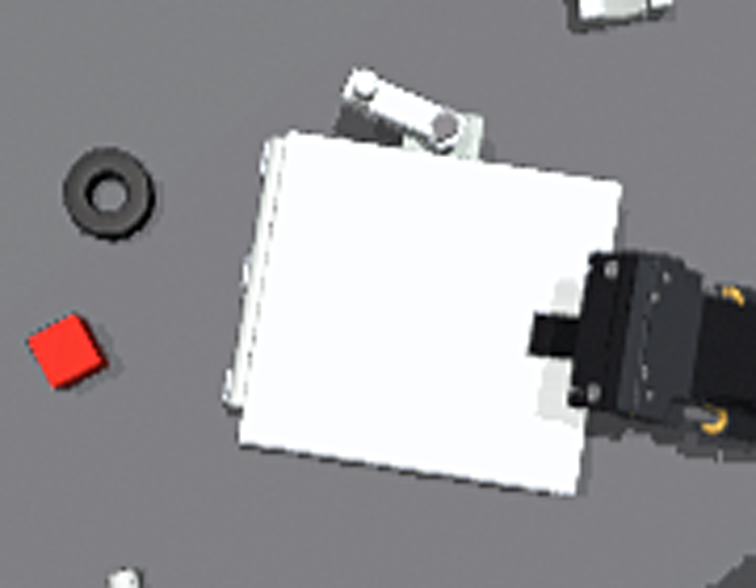

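The wrist force is zero and the lid corners match the shut position, so the lid rests shut. I'll withdraw sideways.

>>> carry_out(
  series=[
    [[0.4,-4,-20,0,0,0,0],[0.4,-8,-45,0,0,0,0],[0.4,-12,-70,5,0,0,0],[0.4,-12,-80,60,0,0,0],[0.4,-12,-80,120,0,0,0],[0.4,-12,-80,170,-0.17,0.03,0],[0.4,-10,-70,180,-0.34,0.06,0],[0.4,0,-55,190,-0.51,0.09,0],[0.4,10,-30,190,-0.68,0.119,0],[0.4,30,0,190,-0.857,0.149,0],[0.4,30,0,190,-0.857,0.149,0]],
  ],
)

```text
t: 24.35
ee_pos: [0.5832, 0.005, 0.2708]
orientation: [-0.46, 0.538, -0.538, 0.459]
wrist_force: [0.4, -0.6, -0.7]
opening: 0.0349
```

```bash
python3 look.py t14 top 240 165 180 140 4.2
python3 - <<'E'
from plan import *
s=get_state();print(s["qpos"].round(2))
for ph,z in((p[4],160),(p[4],103)):
  P=W(p,[88-45*np.sin(ph),45*np.cos(ph),z]);print(P)
  goal(P,[1,0,0],[0,0,-1],p[2])
for ph in np.linspace(p[4],1.57,13): print(ph.round(2),((W(p,[88-45*np.sin(ph),45*np.cos(ph),103])-W(p,[88-45*np.sin(p[4]),45*np.cos(p[4]),103]))*1000).round(1))
E
```

```text
24.4 [ 5.820e-01 -2.000e-04  2.708e-01] [ 0.06 -1.2   0.35] [-1.01  0.29  1.18  1.58 -0.27  1.45 -1.55] 0.03472377844323849
[-1.01  0.29  1.18  1.58 -0.27  1.45 -1.55]
[0.67868483 0.09445822 0.16      ]
shift [  96.6   94.6 -110.8] rot [ 1.900e-03 -8.000e-04  1.564e+00] 89.6
shift [  96.6   94.6 -110.8] rot [-8.0000e-04 -2.0000e-03 -1.5776e+00] 90.4
[0.67868483 0.09445822 0.103     ]
shift [  96.6   94.6 -167.8] rot [ 1.900e-03 -8.000e-04  1.564e+00] 89.6
shift [  96.6   94.6 -167.8] rot [-8.0000e-04 -2.0000e-03 -1.5776e+00] 90.4
-0.23 [0. 0. 0.]
-0.08 [-6.4  2.2  0. ]
0.07 [-13.    3.3   0. ]
0.22 [-19.8   3.5   0. ]
0.37 [-26.5   2.7   0. ]
0.52 [-32.9   0.8   0. ]
0.67 [-39.1  -1.9   0. ]
0.82 [-44.8  -5.6   0. ]
0.97 [-49.8 -10.1   0. ]
1.12 [-54.1 -15.2   0. ]
1.27 [-57.6 -21.    0. ]
1.42 [-60.2 -27.2   0. ]
1.57 [-61.9 -33.7   0. ]
```

View pics/t14.png

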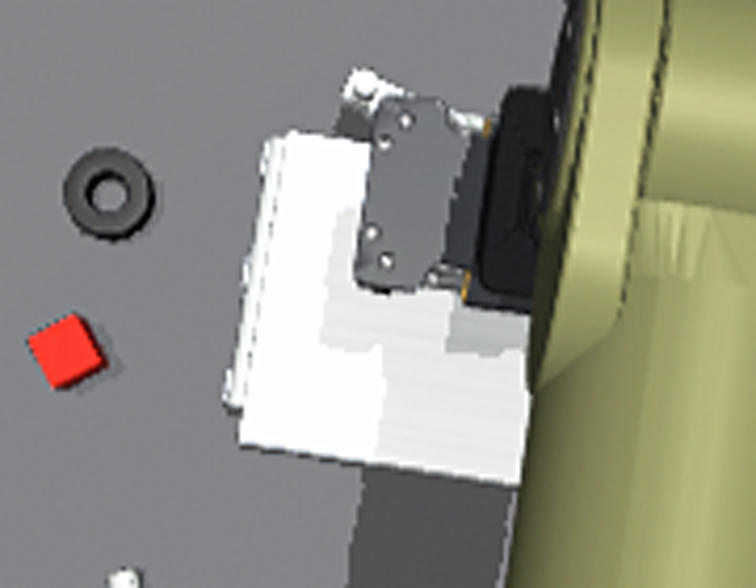

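Lid still shut, latch untouched with its pin at (364,84). I'll turn and move over the pin.

>>> carry_out(
  series=[
    [[0.5,10,10,0,0,0,0.17],[0.5,20,20,0,0,0,0.34],[0.5,31,31,0,0,0,0.51],[0.5,42,42,0,0,0,0.68],[0.5,53,53,-10,0,0,0.85],[0.5,64,64,-30,0,0,1.02],[0.5,75,75,-60,0,0,1.19],[0.5,86,87,-85,0,0,1.36],[0.5,97,98,-108,0,0,1.53],[0.5,97,98,-108,0,0,1.566],[0.5,97,98,-108,0,0,1.566],[0.5,97,98,-108,0,0,1.566]],
  ],
)

```text
t: 25.9
ee_pos: [0.679, 0.0924, 0.165]
orientation: [0.704, -0.063, 0.064, -0.704]
wrist_force: [0.4, 0.6, -0.3]
opening: 0.0441
```

```bash
python3 look.py s15 scene 200 80 260 200 3
python3 - <<'E'
from plan import *
s=get_state();print(s["qpos"].round(2))
P=W(p,[88-45*np.sin(p[4]),45*np.cos(p[4]),103]);
goal(P,[1,0,0],[0,0,-1],p[2])
E
```

```text
25.95 [0.6789 0.0929 0.1648] [-0.05  0.39 -0.35] [-0.7   0.5   0.74  1.45 -0.34  1.32 -0.12] 0.04365952072182328
[-0.7   0.5   0.74  1.45 -0.34  1.32 -0.12]
shift [ -0.2   1.6 -61.8] rot [-0.0001  0.0005  0.008 ] 0.5
shift [ -0.2   1.6 -61.8] rot [ 7.0000e-04  1.0000e-04 -3.1336e+00] 179.5
```

View pics/s15.png

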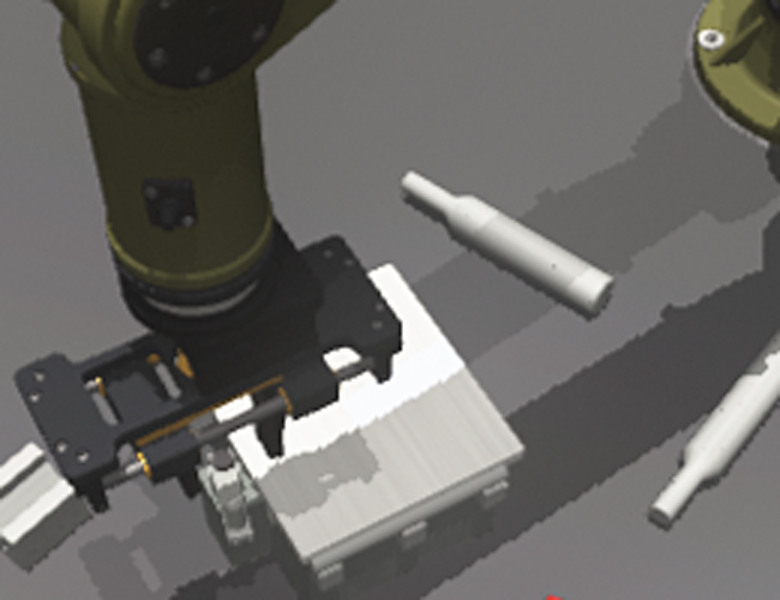

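>>> carry_out(
  series=[
    [[0.5,0,1.5,-20,0,0,0],[0.5,0,1.5,-40,0,0,0],[0.5,0,1.5,-60,0,0,0],[0.5,0,1.5,-60,0,0,0],[0.2,0,1.5,-60,0,0,0],[0.08,0,1.5,-60,0,0,0],[0.08,0,1.5,-60,0,0,0],[0.08,0,1.5,-60,0,0,0],[0.08,0,1.5,-60,0,0,0]],
  ],
  force=15,
)

```text
t: 27.08
ee_pos: [0.6793, 0.0959, 0.1039]
orientation: [-0.704, 0.062, -0.062, 0.705]
wrist_force: [1.0, 1.5, 1.0]
opening: 0.0115
```

```bash
python3 look.py t16 top 270 140 130 110 5.4;python3 look.py s16 scene 200 160 160 120 4
```

```text
27.125 [0.6792 0.096  0.1039] [2.15 0.77 0.79] [-0.69  0.55  0.71  1.51 -0.38  1.21 -0.1 ] 0.011396246343560306
27.175 [0.6792 0.096  0.1039] [1.57 0.78 1.25] [-0.69  0.55  0.71  1.51 -0.38  1.21 -0.1 ] 0.011226459590519699
```

View pics/t16.png

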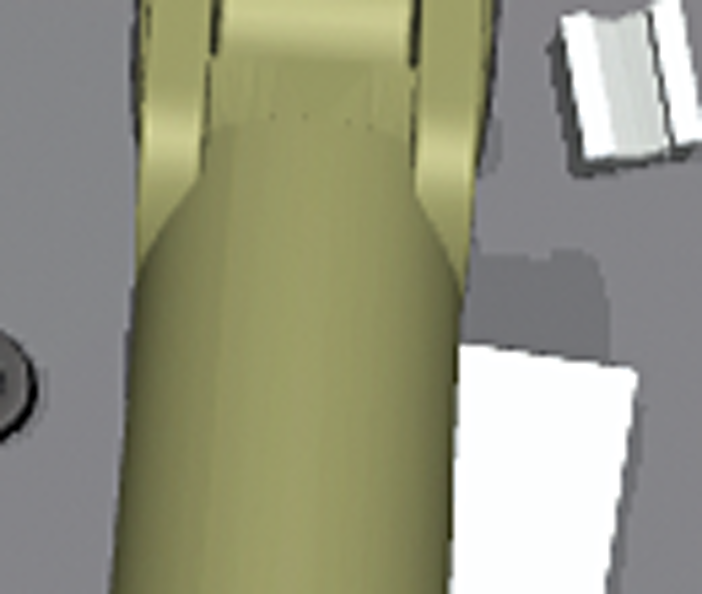

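View pics/s16.png

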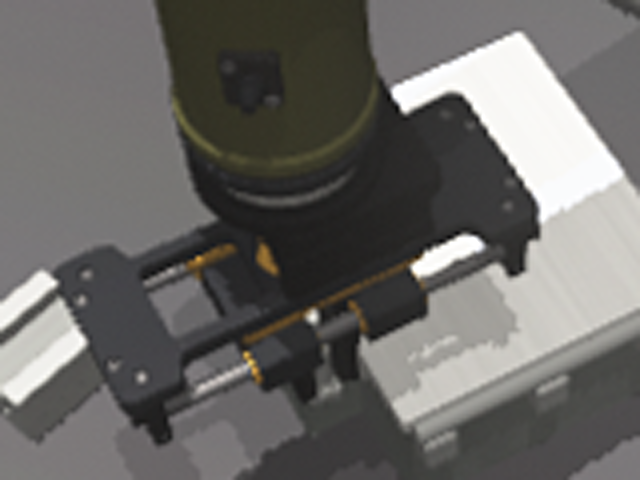

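The opening reads 11 mm, so the pin is gripped. Following the arc.

>>> carry_out(
  series=[
    [[0.08,-6.4,2.2,0,0,0,0],[0.08,-13,3.3,0,0,0,0],[0.08,-19.8,3.5,0,0,0,0],[0.08,-26.5,2.7,0,0,0,0],[0.08,-32.9,0.8,0,0,0,0],[0.08,-39.1,-1.9,0,0,0,0],[0.08,-44.8,-5.6,0,0,0,0],[0.08,-49.8,-10.1,0,0,0,0],[0.08,-54.1,-15.2,0,0,0,0],[0.08,-57.6,-21,0,0,0,0],[0.08,-60.2,-27.2,0,0,0,0],[0.08,-61.8,-33,0,0,0,0],[0.08,-62,-34.5,0,0,0,0],[0.08,-62,-34.5,0,0,0,0]],
  ],
)

```text
t: 28.92
ee_pos: [0.6175, 0.0623, 0.1039]
orientation: [-0.704, 0.062, -0.063, 0.705]
wrist_force: [6.4, 3.7, 3.1]
opening: 0.0116
```

```bash
python3 look.py s17 scene 200 160 160 120 4
python3 - <<'E'
from plan import *
s=get_state();print(((s["ee_pos"]-W(p,[43,0,104]))*1000).round(1),((s["ee_pos"]-W(p,[88,0,104]))*1000).round(1))
d=R.from_euler('z',-p[2]).apply(s["ee_pos"]-W(p,[88,0,104]));print("phi",np.arctan2(-d[0],d[1]))
E
```

```text
28.975 [0.6176 0.0623 0.104 ] [5.66 3.12 3.98] [-0.74  0.42  0.75  1.69 -0.31  1.15 -0.08] 0.011647535646239066
[ 0.8  1.6 -0. ] [-43.6   9.3  -0. ]
phi 1.5322326939565811
```

View pics/s17.png

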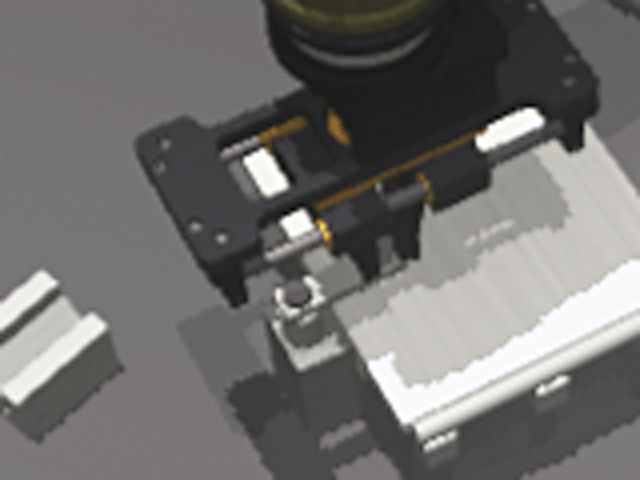

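The arm is at about 1.53 rad. I'll nudge 2 mm further to the stop, then release and lift away.

>>> carry_out(
  series=[
    [[0.08,-0.4,-1,0,0,0,0],[0.08,-0.4,-2,0,0,0,0],[0.08,-0.4,-2,0,0,0,0]],
  ],
)

```text
t: 29.35
ee_pos: [0.6175, 0.0622, 0.104]
orientation: [-0.703, 0.061, -0.062, 0.706]
wrist_force: [6.8, 6.8, 3.6]
opening: 0.0114
```

>>> carry_out(
  series=[
    [[0.3,0,0,0,0,0,0],[0.4,0,0,0,0,0,0],[0.4,0,0,0,0,0,0],[0.4,0,0,20,0,0,0],[0.4,0,0,50,0,0,0],[0.4,0,0,110,0,0,0],[0.4,0,0,170,0,0,0],[0.4,-30,-50,200,0,0,0],[0.4,-60,-110,200,0,0,0],[0.4,-90,-170,200,0,0,0],[0.4,-110,-220,200,0,0,0],[0.4,-110,-270,200,0,0,0],[0.4,-110,-270,200,0,0,0],[0.4,-110,-270,200,0,0,0]],
  ],
)

```text
t: 31.1
ee_pos: [0.5061, -0.2106, 0.3039]
orientation: [-0.704, 0.063, -0.062, 0.705]
wrist_force: [1.0, 0.3, -0.3]
opening: 0.0351
```

```bash
python3 look.py s18 scene 200 100 260 200 3; python3 look.py t18 top 240 165 180 140 4.2
python3 - <<'E'
from plan import *
t=capture("top");print([((proj(t,W(p,[88-45*np.sin(f),45*np.cos(f),125]))+.5-np.array([240,165]))*4.2).round(0).tolist() for f in (1.3,1.4,1.57)])
E
```

```text
31.15 [ 0.5064 -0.2096  0.3036] [ 1.08  0.5  -1.04] [-0.59  0.1   1.01  1.6  -0.08  1.49  0.25] 0.03509034926337799
31.2 [ 0.5066 -0.2093  0.3035] [ 0.02 -0.05 -0.09] [-0.59  0.1   1.01  1.61 -0.08  1.49  0.25] 0.03444758039308117
[[410.0, 199.0], [418.0, 202.0], [433.0, 206.0]]
```

View pics/s18.png

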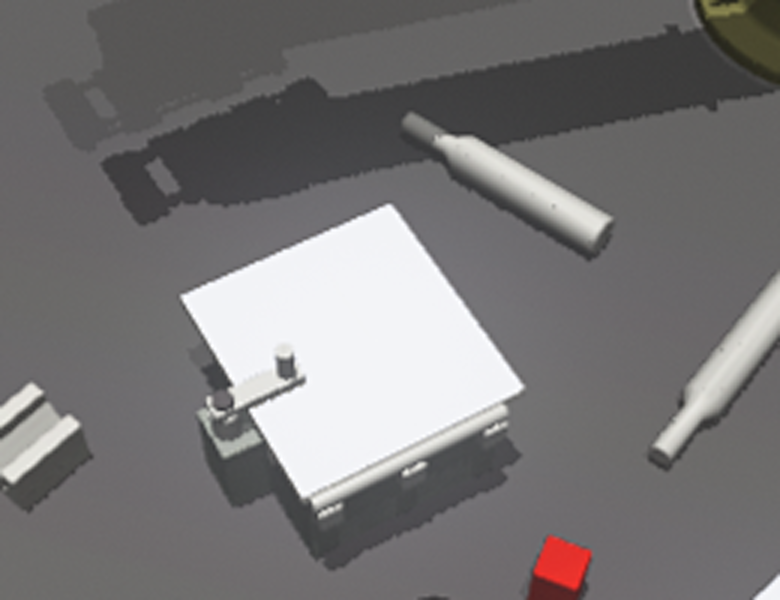

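View pics/t18.png

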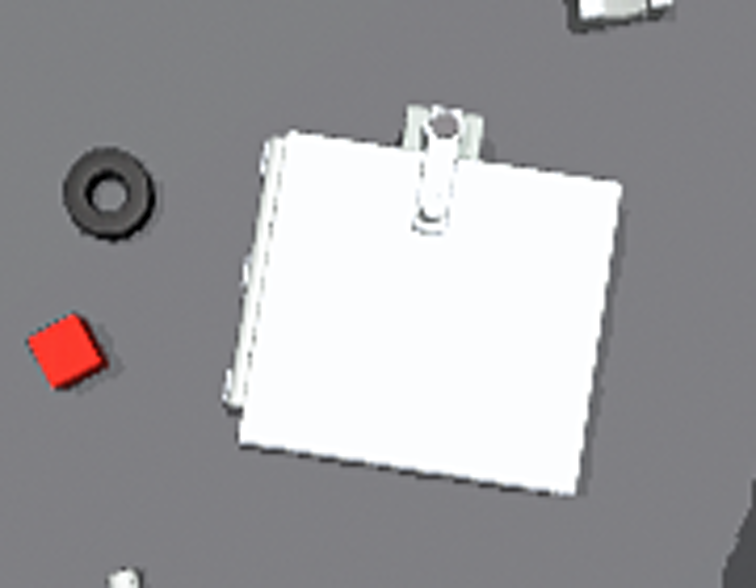

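The lid is shut flat. The latch arm lies along case −x with its pin at about (432,210), against a prediction of (433,206) for 1.57 rad. The bystanders are in place and the robot is clear, so I'm handing in.

```bash
python3 -c "
from rig import *
print(job_done()); print(get_state()['t'])"
```

```text
the job is handed in; nothing more can be done
None
the job is handed in; nothing more can be done
```

The punch is home in its groove, the lid is shut and the latch arm is over it. I handed the job in with the clock at about 31 s of the 72 s allowed. `job_done()` gives no verdict, so this rests on my own checks.

- **Punch:** I pushed it slowly until the nose met the stop. The forward push force rose to about 13 N with no further movement, and the pictures then showed the nose on the stop. The closed lid hides it now, so I could not see it again.
- **Lid:** I tipped it with the fingers straddling its edge, then carried it down from beneath at about 0.2–0.4 rad/s. The load on the fingers was 6–7 N during carrying and fell to zero once the lid rested on the case. In the scene view the three corners I compared lie 3–5 zoomed pixels (1–2 image pixels) below where I predicted them. The hinge-side corner is off by as much as the two free-edge ones, so I took this as calibration error and the lid as shut.
- **Latch:** I gripped the pin and swung it round until it stopped moving. The arm's own position reading gave about 1.53 rad, and the top view fits 1.57.
- **Other tools:** the bushing and height block look unmoved in both views. The V-block is only partly in the last pictures, and what shows of it has not moved. At the end the robot was clear of everything with no wrist force.

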